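# Re-tighten the plate rack in the kitchen drawer

## Robot

A 7-joint arm with a two-finger parallel gripper is mounted at the origin on the work surface. World frame = base frame: x ahead of the robot, y to its left, z up, the work surface at z = 0. Lengths are in m, angles in rad, forces in N, time in s.
With the tool pointing down it reaches from about 0.425 to 0.925 m from the base axis. Payload 6.8 kg.
Tool frame: the origin (TCP) lies at the very end of the fingers, on their centre line; the grasp point (between the pads) lies 19 mm behind it; z points along the fingers, y is the line along which they close (so a half turn about z gives the same grasp; the last joint's range is limited). The gripper opens to 85 mm and grips with 20 to 120 N. Pads are 22 mm wide; open, the fingers measure 114 mm over their backs; the gripper's body (76 mm by 85 mm) begins 54 mm behind the grasp point. The pads swing forward as they close: fully open they stand 13 mm farther back than shut.
Start: joints at [-1.31, 0.477, 0.022, 1.555, -0.011, 1.109, -0.083], TCP at [0.243, 0.63, 0.231] pointing down, gripper open.
Joint ranges: [-2.96, 2.96], [-0.34, 2.1], [-1.41, 1.46], [0.24, 2.44], [-1.37, 4.51], [0.17, 1.92], [-2.96, 2.96]. Speed limits (rad/s): [2.39, 2.39, 3.14, 3.14, 3.14, 3.14, 3.14].

## Interface

Orientations are given as a unit quaternion [w, x, y, z].
In Python, from workcell import telemetry, eyes, bot gives the robot as it stands.
- The arm moves only by the tool drive_tool, never from a script. Its arguments are lists of equal length, an entry for each row: "linear": the shift along the world's x, y, z as a fraction of full scale, a list of three; "yaw": the turn about the world's z as a fraction of full scale; "grip": the opening, from 0 (shut) to 1 (fully open). In form: {"linear": [[dx, dy, dz], ...], "yaw": [yaw, ...], "grip": [grip, ...]}. A call has 1 to 12 rows; each row is the pose to reach, as a shift and turn from the pose commanded when the call began; what a row does not reach only later rows make up. Full scale, the value 1, is 200 mm for a shift and 90 degrees for a turn. A row lasts 1/8 s, in which the tool goes at most 62.5 mm and 10.7 degrees, less where a joint would pass 70% of its speed; a pose out of reach is approached as far as the arm can. A call with a number of a shift or a turn outside -1 to 1 is refused whole. A call with a gripper value outside its range is refused whole. The fingers move at their own pace and stop on an object; "force" is the grip in N (left out, the last holds). Time passes only in rows, so rows that repeat a pose let the fingers close. It gives the time, the measured TCP pose, the force, the opening and the grip force at its end, in the units of the state.
- telemetry.read_state(): the state, without advancing time (a new reading comes with each control period).
- eyes.snapshot(name): name is "side" or "top" or "wrist"; returns the picture (480x640x3 uint8, blue, green, red); there is no depth.
- eyes.camera_model(name): a dict with "intrinsics" (3x3 intrinsics, pixels), "camera_from_world" (4x4, takes a point from world to camera coordinates); the wrist camera has in their place "hand_eye" (4x4, takes a point from camera to tool coordinates, whose origin is the TCP and whose axes are the flange's). Camera axes: x right, y down, z forward; pixel columns grow to the right and rows downward; lengths in m; the calibration is good to about 2 mm. A picture is of the moment at which its call begins: read the wrist's pose just before it. camera_model takes no time and is no camera call.
- bot.sign_off(): hands the job in; it is judged then, once.
The state is a dict: "time_s": time; "q": joint angles; "joint_velocities": joint speeds; "tau": joint torques, N m; "eef_pos": TCP position; "tool_rot": TCP orientation; "contact_force": force on the tool from outside, world axes, zero at the start; "torque": the same for the moment, N m; "width": opening from 0.0 (shut) to 1.0 (fully open); "gripper_force": force on a finger pad.
Only numpy, scipy, OpenCV 4.12 (cv2) and the standard library are available. Lean on these libraries where they do the work, as an engineer would, in place of code of your own. Each camera call takes 0.05 s, during which the arm holds its last target. There are 200 camera calls.

## Task

The slotted plate rack in the drawer has worked loose. First empty it: slide every grater plate up out of its slot and put it in the shallow bamboo box. Then spin both hold-down nuts clockwise by hand until each pointer reaches the single mark (finger-tight), lift the wrench up off its two hooks, and use only the wrench to turn both nuts on to the double mark; finally lay the wrench flat in the long cell of the silicone tray and leave the other things in the drawer alone.

Things in the scene. Friction and masses are not known exactly. Their poses are not given: they have to be found in the camera images.
- rack: Fixed bamboo rack, origin on the drawer floor, z up. Base board 180 x 290 (y) x 14 mm; a block 140 (x) x 85 (y) mm, top at z = 64 mm, with slots 8 x 69 (y) mm at x = -57, -19, 19, 57 mm, down to z = 14 mm. nut_a at x = -50, y = 108, nut_b at x = -50, y = -108 mm. Marks on the base by each nut: double mark towards rack -x of its axis, single mark 0.75 rad counter-clockwise of that from above.
- nut_a (a joint): Angle of the captive hex nut at rack y = +108 mm, rad; grows clockwise seen from above (tightening). Pointer at the single mark (finger-tight) at 1.5, at the double mark at 2.25; hard stop at 2.4; starts at 0.2 to 0.7. By hand stop between 1.25 and 1.9, with the wrench go past 2.05. It stays where it is left.
- nut_b (a joint): The same for the nut at rack y = -108 mm.
- nut_a_top (a point): Centre of the top face of nut_a, 60 mm above the drawer floor, turning with the nut, z up. Steel hexagon 42 mm across flats, from z = 20 to 60 mm, on a round collar 60 mm across (z = 14 to 20 mm). Two flats are normal to this frame's y axis, the others at 60 degree steps. A stud rises 8 mm above the top. The pointer lies 0.75 rad clockwise of this frame's x axis.
- nut_b_top (a point): The same for nut_b.
- plate1: Stainless grater plate with fine holes, 64 mm wide (y) x 110 mm tall (z) x 5 mm thick (x), 0.12 kg; origin at its centre. When present it stands upright in a rack slot with its lower edge on the base board and 60 mm of it above the block. Recognise the plates by hole size.
- plate2: As plate1, with slightly larger holes.
- plate3: As plate1, with larger holes still.
- plate4: As plate1, with the largest holes.
- wrench: Flat open-ended wrench, 199 mm long, 14 mm thick (z), 0.26 kg. Origin mid-thickness in the middle of the handle, near its balance point: grip there; x points to the jaw. Handle 20 mm wide (y), x = -62 to 54 mm; round tail 30 mm across at x = -62. Head 69 mm wide, x = 54 to 121 mm: two prongs 12 mm wide with a 45 mm gap, open to +x, back of the jaw at x = 70.5. Starts flat on the hooks.
- wrench_jaw (a point): Centre of the wrench's jaw, 97.5 mm from the body's origin along x; it belongs on the nut's axis.
- hooks: Fixed hook stand; origin on the drawer floor, z up. Two round hooks 8 mm thick point to -x at y = -47.5 and +42.5 mm; the wrench rests on them, underside at z = 144 mm, handle along y over x = 0, jaw towards +y. Upturned tips at x = -27 mm rise to z = 162 mm; posts at x = +32 mm, up to z = 145 mm.
- tray: Fixed grey silicone tray 195 (x) x 255 (y) mm, walls 20 mm high and 5 mm thick, floor 4 mm; origin at the centre of its underside. One long cell on the -x side, two small cells (holding other things) on the +x side.
- tray_cell (a point): Centre of the floor of the tray's long cell, where the wrench goes; inside it is 100 mm (x) x 245 mm (y), floor 4 mm above the drawer floor. The wrench may point either way along y.
- box: Loose shallow open bamboo box for the plates, 170 (x) x 230 (y) x 50 mm high, walls and floor 6 mm; origin at the centre of its underside. The plates may lie on one another.
- jar: Bystander: closed frosted glass jar, 72 mm wide, 95 mm tall; origin at its foot.
- grinder: Bystander: steel pepper grinder with a twist cap, 50 mm wide, 125 mm tall; origin at its foot.
- grater: Bystander: black nutmeg grater, 93 x 22 x 14 mm, in a small tray cell; origin at its underside.
- cellar: Bystander: ceramic salt cellar with a hinged bamboo lid, 64 mm wide, 48 mm tall, in a small tray cell; origin at its foot.
- infuser: Bystander: steel tea infuser, 48 mm wide, 40 mm high, with a handle reaching 110 mm along +y; origin under its bowl.
- ramekin: Bystander: white ceramic ramekin, 76 mm wide, 45 mm tall; origin at its foot.
There are look-alikes about, which are no part of the job. Leave any blue look-alike of the wrench alone.

How it is judged:
By the outcome, as a careful person would: the job done as asked, in the order asked, and still so for the second after the job is handed in, with the robot touching nothing.
Of plate1, plate2, plate3, plate4 only 2 to 4 are there at a start; the rules pass over those that are not, and their reading is None.
At some moment in a run one of box may be knocked a few centimetres aside while the robot is not near it.
Once in a run the grip may slacken for a moment while it holds something.
It also fails if it takes over 200 s, if anything falls off the work surface, if the arm or the gripper's body presses on something with over 40 N, if the wrist force passes 120 N, or if a joint passes its speed limit or range.

## Working session

There is one attempt and no reset: what is moved stays moved. The work goes in short steps, Python scripts to look and compute and a tool call to move; the robot and the scene stay as the last step left them, time stands still between calls to the robot, and variables do not carry over. Pictures are saved under pics/ and viewed, at most 14 in all, crops included, and the job is handed in when it is done.

Besides the shell and the picture viewer there is one more tool, called after "Emit:" by a JSON object that holds its "name" and its "arguments". drive_tool: Moves the arm, as the interface text tells. Shift numbers are shares of 200 mm and turn numbers shares of 90 degrees, none past 1 either way. Its arguments: {"type":"object","properties":{"linear":{"type":"array","items":{"type":"array","items":{"type":"number","minimum":-1,"maximum":1}}},"yaw":{"type":"array","items":{"type":"number","minimum":-1,"maximum":1}},"grip":{"type":"array","items":{"type":"number"}},"force":{"type":"number"}},"required":["linear","yaw","grip"]}

```bash
ls; mkdir -p pics
cat > h.py <<'E'
import numpy as np, cv2
from workcell import telemetry, eyes, bot
from scipy.spatial.transform import Rotation as R
def st(): return telemetry.read_state()
def cam(name):
    m=eyes.camera_model(name); K=np.array(m["intrinsics"])
    if name=="wrist":
        s=st(); w,x,y,z=s["tool_rot"]; T=np.eye(4); T[:3,:3]=R.from_quat([x,y,z,w]).as_matrix(); T[:3,3]=s["eef_pos"]
        return K,np.linalg.inv(T@np.array(m["hand_eye"]))
    return K,np.array(m["camera_from_world"])
def snap(name,fn=None):
    c=cam(name); im=eyes.snapshot(name)
    if fn: cv2.imwrite(f"pics/{fn}.png",im); np.savez(f"pics/{fn}.npz",K=c[0],T=c[1])
    return im,c
def load(fn):
    d=np.load(f"pics/{fn}.npz"); return cv2.imread(f"pics/{fn}.png"),(d["K"],d["T"])
def toz(c,uv,z):
    K,T=c; uv=np.atleast_2d(uv).astype(float); d=np.c_[uv,np.ones(len(uv))]@np.linalg.inv(K).T@T[:3,:3]
    o=-T[:3,:3].T@T[:3,3]; return o+d*((z-o[2])/d[:,2])[:,None]
def proj(c,P):
    K,T=c; p=np.atleast_2d(P)@T[:3,:3].T+T[:3,3]; p=p@K.T; return p[:,:2]/p[:,2:]
def tri(c1,p1,c2,p2):
    x=cv2.triangulatePoints(c1[0]@c1[1][:3],c2[0]@c2[1][:3],np.float64(p1).reshape(2,1),np.float64(p2).reshape(2,1)); return (x[:3]/x[3]).ravel()
E
python3 - <<'E'
from h import *
for n in("top","side","wrist"):
    im,c=snap(n,n+"0"); print(n,np.round(c[0],1).tolist(),np.round(-c[1][:3,:3].T@c[1][:3,3],3),np.round(c[1][:3,:3],2).tolist())
s=st();print({k:np.round(v,3).tolist() for k,v in s.items()})
E
```

```text
pics
top [[506.9, 0.0, 310.8], [0.0, 506.9, 238.5], [0.0, 0.0, 1.0]] [ 0.49  -0.144  1.668] [[0.02, -1.0, 0.0], [-1.0, -0.02, -0.05], [0.05, -0.0, -1.0]]
side [[550.4, 0.0, 313.3], [0.0, 550.4, 230.7], [0.0, 0.0, 1.0]] [0.277 1.112 0.882] [[-0.98, -0.21, -0.01], [-0.1, 0.51, -0.85], [0.18, -0.83, -0.52]]
wrist [[356.1, 0.0, 320.4], [0.0, 356.1, 239.9], [0.0, 0.0, 1.0]] [0.17  0.659 0.373] [[0.36, 0.93, -0.0], [0.89, -0.34, 0.31], [0.29, -0.11, -0.95]]
{'time_s': 0.15, 'q': [-1.31, 0.478, 0.022, 1.556, -0.011, 1.109, -0.083], 'joint_velocities': [-0.002, -0.003, -0.0, -0.004, -0.0, -0.001, 0.001], 'tau': [0.002, -59.692, 1.61, -28.149, 0.013, 0.006, -0.0], 'eef_pos': [0.243, 0.629, 0.231], 'tool_rot': [-0.0, 0.183, 0.983, -0.001], 'contact_force': [-0.382, -0.12, -0.284], 'torque': [-0.033, 0.02, 0.038], 'gripper_force': 0.0, 'width': 0.996}
```

View pics/top0.png

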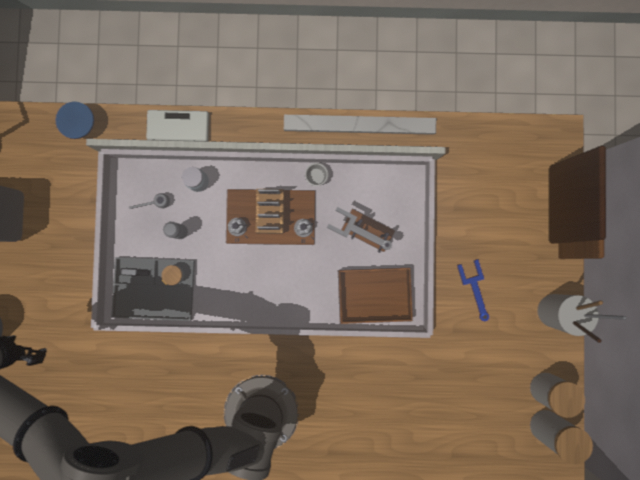

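View pics/side0.png

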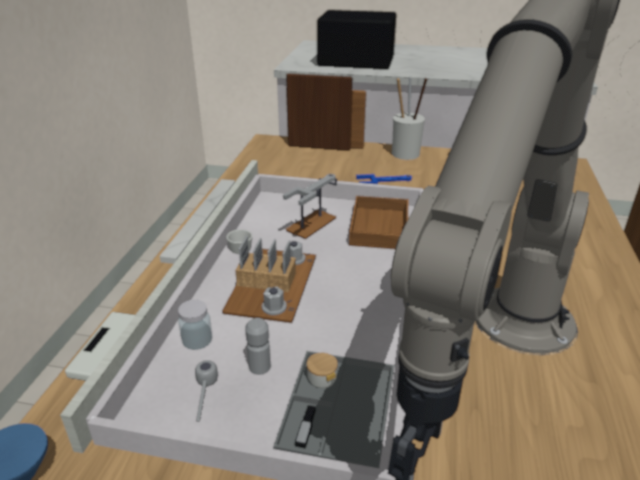

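Run:
```python
from h import *
im,c=load("top0"); i2,c2=load("side0")
for n,p in dict(rackTL=(227,190),rackTR=(315,190),rackBR=(315,244),rackBL=(227,244),boxc=(375,295),trayTL=(117,257),trayTR=(195,259),trayBR=(194,318),trayBL=(113,317),hook=(368,230),jar=(195,178),grinder=(175,230),ram=(318,174),drawTL=(105,155),drawBR=(428,328)).items(): print(n,np.round(toz(c,p,.02)[0],3))
for a,b in (((227,244),(290,320)),((315,244),(316,254)),((227,190),(226,312))): print(tri(c,a,c2,b).round(3))
cr=im[140:340,90:440]; a=cv2.resize(im[175:260,215:415],(800,340),interpolation=cv2.INTER_CUBIC)
b=cv2.resize(i2[165:325,215:345],(310,380),interpolation=cv2.INTER_CUBIC)
w=cv2.imread("pics/wrist0.png"); w=cv2.resize(w,(320,240))
o=np.zeros((600,800,3),np.uint8); o[:340]=a; o[340:580,:320]=w; o[340:600,320:630]=b[:260]
cv2.imwrite("pics/c0.png",o)
```

```text
rackTL [0.719 0.128 0.02 ]
rackTR [ 0.726 -0.159  0.02 ]
rackBR [ 0.549 -0.163  0.02 ]
rackBL [0.543 0.123 0.02 ]
boxc [ 0.389 -0.361  0.02 ]
trayTL [0.492 0.478 0.02 ]
trayTR [0.492 0.225 0.02 ]
trayBR [0.301 0.222 0.02 ]
trayBL [0.299 0.483 0.02 ]
hook [ 0.599 -0.335  0.02 ]
jar [0.756 0.234 0.02 ]
grinder [0.584 0.293 0.02 ]
ram [ 0.779 -0.168  0.02 ]
drawTL [0.825 0.531 0.02 ]
drawBR [ 0.286 -0.535  0.02 ]
[0.548 0.126 0.006]
[ 0.549 -0.164  0.008]
[0.717 0.129 0.006]
```

View pics/c0.png

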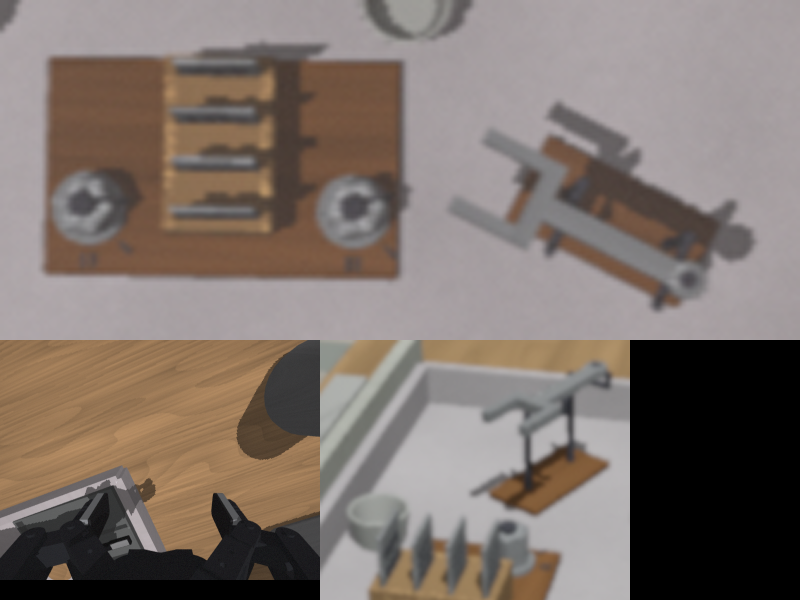

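Emit:
{"name": "drive_tool", "arguments": {"linear": [[0.45, -0.8, 0.4], [0.45, -0.8, 0.4], [0.45, -0.8, 0.4], [0.45, -0.8, 0.4], [0.45, -0.8, 0.4]], "yaw": [-0.4, -0.4, -0.4, -0.4, -0.4], "grip": [1, 1, 1, 1, 1]}}

```text
time_s: 0.78
eef_pos: [0.3341, 0.4689, 0.3119]
tool_rot: [-0.0, 0.479, 0.878, 0.001]
contact_force: [0.2, 0.5, -0.7]
width: 1.0
gripper_force: 0.0
```

Emit:
{"name": "drive_tool", "arguments": {"linear": [[0.45, -0.9, 0.4], [0.45, -0.9, 0.4], [0.45, -0.9, 0.4], [0.45, -0.9, 0.4], [0.45, -0.9, 0.4]], "yaw": [-0.35, -0.35, -0.35, -0.35, -0.35], "grip": [1, 1, 1, 1, 1]}}

```text
time_s: 1.4
eef_pos: [0.4242, 0.289, 0.3917]
tool_rot: [0.0, 0.699, 0.715, 0.001]
contact_force: [-0.8, 1.4, -0.4]
width: 0.998
gripper_force: 0.0
```

Emit:
{"name": "drive_tool", "arguments": {"linear": [[0.45, -0.9, 0.0], [0.45, -0.9, 0.0], [0.45, -0.9, 0.0], [0.45, -0.9, 0.0], [0.45, -0.9, 0.0]], "yaw": [0, 0, 0, 0, 0], "grip": [1, 1, 1, 1, 1]}}

```text
time_s: 2.02
eef_pos: [0.5131, 0.1113, 0.3903]
tool_rot: [-0.0, 0.698, 0.716, -0.001]
contact_force: [-0.1, 0.4, 0.2]
width: 1.001
gripper_force: 0.0
```

Emit:
{"name": "drive_tool", "arguments": {"linear": [[0.45, -0.9, 0.0], [0.45, -0.9, 0.0], [0.45, -0.9, 0.0], [0.45, -0.9, 0.0], [0.45, -0.9, 0.0], [0.45, -0.9, 0.0]], "yaw": [0, 0, 0, 0, 0, 0], "grip": [1, 1, 1, 1, 1, 1]}}

```text
time_s: 2.78
eef_pos: [0.6034, -0.0667, 0.3908]
tool_rot: [-0.001, 0.697, 0.717, 0.0]
contact_force: [0.4, 0.3, -0.2]
width: 1.003
gripper_force: 0.0
```

Run:
```python
from h import *
im,c=snap("wrist","w1"); print(st()["eef_pos"],st()["tool_rot"],st()["contact_force"],st()["time_s"])
```

```text
[ 0.60327288 -0.06702232  0.39100558] [-7.21766107e-04  6.96952018e-01  7.17117324e-01  3.28888231e-04] [-0.83259137  0.16507603  0.06948509] 2.825
```

View pics/w1.png

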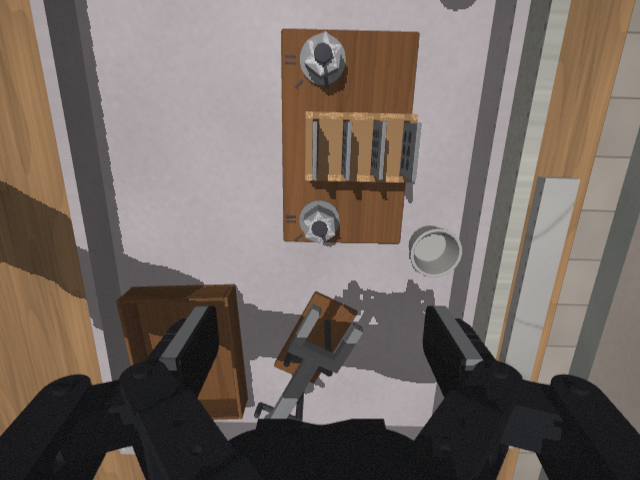

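Run:
```python
from h import *
from scipy.optimize import minimize_scalar
im,c=load("w1"); 
hsv=cv2.cvtColor(im,cv2.COLOR_BGR2HSV)
m=((hsv[...,0]<25)&(hsv[...,1]>70)).astype(np.uint8)*255
m[:, :255]=0; m[:,440:]=0; m[260:]=0
m=cv2.morphologyEx(m,cv2.MORPH_CLOSE,np.ones((25,25)))
cs,_=cv2.findContours(m,0,1); k=max(cs,key=cv2.contourArea)
q=cv2.approxPolyDP(k,8,True)[:,0]; print(q.tolist())
q=np.array([(282,29),(418,32),(401,243),(284,242)])
for z in(0,.007,.014,.02):
    P=toz(c,q,z)[:,:2]; print(z,np.round([np.linalg.norm(P[i]-P[i-3]) for i in range(4)],4))
t,ct=load("top0")
Z=.014
P=toz(c,q,Z)[:,:2];print(P.round(4).tolist(), P.mean(0))
# plate tops & block corners with z
f=Z-.014
blk=toz(c,[(306,113),(306,180)],f+.064);print("blk -x corners",blk.round(4).tolist())
pt=toz(c,[(315,119),(315,181),(349,119),(349,181),(382,119),(384,182),(417,121),(412,184)],f+.124);print("plates",pt.round(4).tolist())
print("nuts stud",toz(c,[(322,50),(319,229)],f+.068).round(4).tolist())
```

```text
[[282, 29], [284, 240], [398, 243], [418, 33]]
0 [0.18   0.2941 0.1843 0.2961]
0.007 [0.1776 0.2903 0.1819 0.2922]
0.014 [0.1753 0.2864 0.1795 0.2883]
0.02 [0.1732 0.2831 0.1774 0.285 ]
[[0.5486, 0.1303], [0.7239, 0.132], [0.73, -0.1544], [0.5506, -0.158]] [ 0.6382875  -0.01252871]
blk -x corners [[0.5832, 0.0278, 0.064], [0.5846, -0.0551, 0.064]]
plates [[0.5955, 0.02, 0.124], [0.5971, -0.0472, 0.124], [0.6324, 0.0211, 0.124], [0.636, -0.0461, 0.124], [0.6683, 0.0221, 0.124], [0.6762, -0.0461, 0.124], [0.7066, 0.0212, 0.124], [0.7085, -0.0474, 0.124]]
nuts stud [[0.6009, 0.0977, 0.068], [0.6035, -0.1203, 0.068]]
```

Emit:
{"name": "drive_tool", "arguments": {"linear": [[-0.04, 0.272, -0.85], [-0.04, 0.272, -0.85], [-0.04, 0.272, -0.85], [-0.04, 0.272, -0.85], [-0.04, 0.272, -0.85], [-0.04, 0.272, -0.85]], "yaw": [0, 0, 0, 0, 0, 0], "grip": [0.3, 0.3, 0.3, 0.3, 0.3, 0.3], "force": 50}}

```text
time_s: 3.58
eef_pos: [0.597, -0.0168, 0.2241]
tool_rot: [0.002, 0.699, 0.715, 0.002]
contact_force: [0.4, -0.1, -0.1]
width: 0.302
gripper_force: 0.0
```

Run:
```python
from h import *
im,c=snap("wrist","w2"); s=st();print(s["eef_pos"],s["width"])
```

```text
[ 0.59675197 -0.01683995  0.22373391] 0.30386787707260365
```

View pics/w2.png

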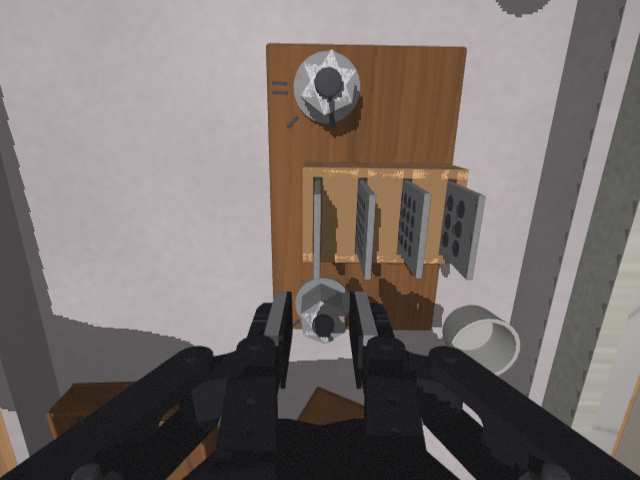

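Run:
```python
from h import *
_,c=load("w2"); _,c1=load("w1")
for n,a,b in (("bTL",(267,44),(282,29)),("bTR",(466,47),(418,32)),("bBL",(273,329),(284,242)),("blkTL",(303,169),(306,113)),("stud_a",(327,80),(322,52)),("stud_b",(323,325),(319,229)),("p1top",(317,179),(315,120)),("p4",(447,180),(406,122))): print(n,tri(c,a,c1,b).round(4))
print("plates",toz(c,[(317.5,179),(318,278),(363,181),(369,277),(405,181),(419,274),(446,181),(473,276)],.124).round(4).tolist())
print("studs",toz(c,[(327,81),(323,325)],.068).round(4).tolist())
```

```text
bTL [0.5491 0.1291 0.0199]
bTR [0.7233 0.1315 0.0168]
bBL [ 0.5492 -0.1589  0.0111]
blkTL [0.583  0.0278 0.0629]
stud_a [0.601  0.0976 0.0573]
stud_b [ 0.6035 -0.1224  0.0606]
p1top [0.5946 0.0199 0.0641]
p4 [0.7105 0.0204 0.0507]
plates [[0.5952, 0.0284, 0.124], [0.597, -0.0445, 0.124], [0.6261, 0.0278, 0.124], [0.6347, -0.0429, 0.124], [0.6546, 0.0284, 0.124], [0.6715, -0.0397, 0.124], [0.6825, 0.029, 0.124], [0.7117, -0.0404, 0.124]]
studs [[0.6009, 0.0957, 0.068], [0.6033, -0.1179, 0.068]]
```

Emit:
{"name": "drive_tool", "arguments": {"linear": [[0, 0.02, -0.3], [0, 0.02, -0.55], [0, 0.02, -0.71], [0, 0.02, -0.71], [0, 0.02, -0.71], [0, 0.02, -0.71], [0, 0.02, -0.71], [0, 0.02, -0.71], [0, 0.02, -0.71]], "yaw": [0, 0, 0, 0, 0, 0, 0, 0, 0], "grip": [0.3, 0.3, 0.3, 0.3, 0, 0, 0, 0, 0], "force": 60}}

```text
time_s: 4.75
eef_pos: [0.5956, -0.0124, 0.0813]
tool_rot: [-0.0, 0.699, 0.715, 0.001]
contact_force: [-4.3, 0.5, 13.1]
width: 0.048
gripper_force: 58.7
```

Emit:
{"name": "drive_tool", "arguments": {"linear": [[0, 0, 0.1], [0, 0, 0.25], [0, 0, 0.4], [0, 0, 0.6], [0, 0, 0.9], [0, 0, 0.9], [0, 0, 0.9]], "yaw": [0, 0, 0, 0, 0, 0, 0], "grip": [0, 0, 0, 0, 0, 0, 0]}}

```text
time_s: 5.62
eef_pos: [0.5952, -0.012, 0.2599]
tool_rot: [0.0, 0.699, 0.715, 0.001]
contact_force: [-0.4, 0.3, -1.4]
width: 0.044
gripper_force: 58.8
```

```bash
cat > box.py <<'E'
from h import *
def box(tag=None):
    im,c=snap("top",tag)
    hsv=cv2.cvtColor(im,cv2.COLOR_BGR2HSV); m=((hsv[...,1]>75)&(hsv[...,0]<25)).astype(np.uint8)*255
    m[:255]=0; m[326:]=0; m[:,:315]=0; m[:,426:]=0
    m=cv2.morphologyEx(m,cv2.MORPH_OPEN,np.ones((5,5)))
    k=max(cv2.findContours(m,0,1)[0],key=cv2.contourArea); r=cv2.minAreaRect(k)
    P=toz(c,cv2.boxPoints(r),.05)
    print("box c",toz(c,r[0],.05)[0].round(4),"sides",[round(float(np.linalg.norm(P[i]-P[i-1])),3) for i in(1,2)],"ang",r[2],P[:,:2].round(3).tolist())
if __name__=="__main__":
    box(); s=st(); print(s["eef_pos"].round(4) if hasattr(s["eef_pos"],"round") else s["eef_pos"],s["width"],s["gripper_force"],s["contact_force"],s["time_s"])
E
python3 box.py
```

```text
box c [ 0.3902 -0.3591  0.05  ] sides [0.226, 0.167] ang 87.95458984375 [[0.467, -0.242], [0.481, -0.468], [0.313, -0.476], [0.3, -0.251]]
[ 0.5947 -0.0119  0.2588] 0.04958694712625431 58.81015598773956 [-0.19756446  0.29150656 -2.14165356] 5.675
```

Emit:
{"name": "drive_tool", "arguments": {"linear": [[-0.75, -0.75, 0], [-0.75, -0.75, 0], [-0.75, -0.75, 0], [-0.75, -0.75, 0], [-0.75, -0.75, 0]], "yaw": [0, 0, 0, 0, 0], "grip": [0, 0, 0, 0, 0]}}

```text
time_s: 6.3
eef_pos: [0.4438, -0.1629, 0.2587]
tool_rot: [-0.001, 0.7, 0.714, -0.0]
contact_force: [0.6, 0.2, -0.7]
width: 0.05
gripper_force: 58.9
```

Emit:
{"name": "drive_tool", "arguments": {"linear": [[0, -0.74, 0], [0, -0.74, 0], [0, -0.74, 0], [0, -0.74, -0.3], [0, -0.74, -0.6], [0, -0.74, -0.8], [0, -0.74, -0.89], [0, -0.74, -0.89], [0, -0.74, -0.89]], "yaw": [0, 0, 0, 0, 0, 0, 0, 0, 0], "grip": [0, 0, 0, 0, 0, 0, 0, 0, 0]}}

```text
time_s: 7.42
eef_pos: [0.4467, -0.3105, 0.0826]
tool_rot: [0.001, 0.698, 0.716, 0.0]
contact_force: [-0.4, -0.5, -0.8]
width: 0.052
gripper_force: 58.9
```

Emit:
{"name": "drive_tool", "arguments": {"linear": [[0, 0, 0], [0, 0, 0], [0, 0, 0], [0, 0, 0], [-0.15, 0, 0], [-0.3, 0, 0], [-0.4, 0, 0], [-0.4, 0, 0], [-0.4, 0, 0.3], [-0.4, 0, 0.6], [-0.4, 0, 0.9], [-0.4, 0, 0.9]], "yaw": [0, 0, 0, 0, 0, 0, 0, 0, 0, 0, 0, 0], "grip": [1, 1, 1, 1, 1, 1, 1, 1, 1, 1, 1, 1]}}

```text
time_s: 8.93
eef_pos: [0.369, -0.3118, 0.266]
tool_rot: [0.005, 0.698, 0.716, 0.002]
contact_force: [-0.0, 0.3, -0.2]
width: 1.002
gripper_force: 0.0
```

```bash
python3 box.py
python3 - <<'E'
from h import *
snap("wrist","w3")
E
```

```text
box c [ 0.3976 -0.3646  0.05  ] sides [0.21, 0.153] ang 87.51044464111328 [[0.467, -0.255], [0.481, -0.465], [0.328, -0.474], [0.315, -0.265]]
[ 0.3679 -0.3104  0.2636] 0.9986489025862583 0.0 [-0.43080146 -0.06275948 -0.6255979 ] 8.975
```

View pics/w3.png

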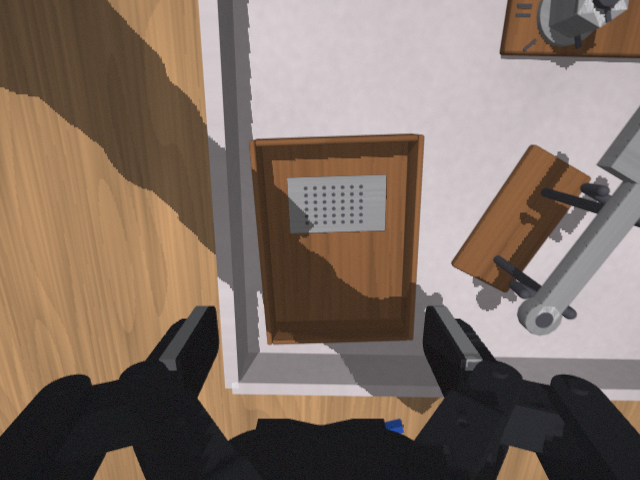

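Emit:
{"name": "drive_tool", "arguments": {"linear": [[0.667, 0.745, 0], [0.667, 0.745, 0], [0.667, 0.745, 0], [0.667, 0.745, 0], [0.667, 0.745, 0]], "yaw": [0, 0, 0, 0, 0], "grip": [0.3, 0.3, 0.3, 0.3, 0.3]}}

```text
time_s: 9.65
eef_pos: [0.4985, -0.1603, 0.2598]
tool_rot: [-0.001, 0.698, 0.716, -0.001]
contact_force: [0.3, -0.4, -0.2]
width: 0.302
gripper_force: 0.0
```

Emit:
{"name": "drive_tool", "arguments": {"linear": [[0.667, 0.745, 0], [0.667, 0.745, 0], [0.667, 0.745, 0], [0.667, 0.745, 0], [0.667, 0.745, 0], [0.667, 0.745, 0]], "yaw": [0, 0, 0, 0, 0, 0], "grip": [0.3, 0.3, 0.3, 0.3, 0.3, 0.3]}}

```text
time_s: 10.4
eef_pos: [0.6308, -0.0152, 0.2614]
tool_rot: [0.0, 0.7, 0.714, -0.001]
contact_force: [0.0, 0.6, 0.4]
width: 0.304
gripper_force: 0.0
```

```bash
python3 box.py
```

```text
box c [ 0.3899 -0.3572  0.05  ] sides [0.23, 0.168] ang 87.39744567871094 [[0.466, -0.237], [0.482, -0.467], [0.314, -0.477], [0.298, -0.248]]
[ 0.631  -0.0149  0.2616] 0.30118319137231475 0.0 [-0.51906285 -0.01345345  0.57022743] 10.45
```

Emit:
{"name": "drive_tool", "arguments": {"linear": [[0.017, 0.013, -0.3], [0.017, 0.013, -0.55], [0.017, 0.013, -0.75], [0.017, 0.013, -0.9], [0.017, 0.013, -0.9], [0.017, 0.013, -0.9], [0.017, 0.013, -0.9], [0.017, 0.013, -0.9], [0.017, 0.013, -0.9]], "yaw": [0, 0, 0, 0, 0, 0, 0, 0, 0], "grip": [0.3, 0.3, 0.3, 0.3, 0.3, 0, 0, 0, 0]}}

```text
time_s: 11.58
eef_pos: [0.6341, -0.0108, 0.0819]
tool_rot: [-0.001, 0.699, 0.715, -0.001]
contact_force: [-2.6, -1.0, 4.5]
width: 0.049
gripper_force: 58.6
```

Emit:
{"name": "drive_tool", "arguments": {"linear": [[0, 0, 0.1], [0, 0, 0.25], [0, 0, 0.4], [0, 0, 0.6], [0, 0, 0.9], [0, 0, 0.9], [0, 0, 0.9]], "yaw": [0, 0, 0, 0, 0, 0, 0], "grip": [0, 0, 0, 0, 0, 0, 0]}}

```text
time_s: 12.45
eef_pos: [0.6352, -0.0094, 0.2619]
tool_rot: [-0.0, 0.699, 0.715, 0.0]
contact_force: [-0.3, 0.1, -1.4]
width: 0.052
gripper_force: 58.8
```

Emit:
{"name": "drive_tool", "arguments": {"linear": [[-0.95, -1, 0], [-0.95, -1, 0], [-0.95, -1, 0], [-0.95, -1, 0], [-0.95, -1, 0], [-0.95, -1, 0], [-0.95, -1, 0]], "yaw": [0, 0, 0, 0, 0, 0, 0], "grip": [0, 0, 0, 0, 0, 0, 0]}}

```text
time_s: 13.32
eef_pos: [0.4464, -0.208, 0.2609]
tool_rot: [-0.0, 0.698, 0.716, -0.0]
contact_force: [0.5, -0.3, -0.7]
width: 0.046
gripper_force: 59.0
```

```bash
python3 box.py
```

```text
box c [ 0.3904 -0.3702  0.05  ] sides [0.204, 0.166] ang 87.95458984375 [[0.468, -0.264], [0.48, -0.468], [0.313, -0.476], [0.302, -0.273]]
[ 0.4466 -0.2079  0.2609] 0.05076139776187686 58.96581530570984 [ 0.25902522  0.21375257 -0.27397851] 13.375
```

Emit:
{"name": "drive_tool", "arguments": {"linear": [[0, -1, 0], [0, -1, 0], [0, -1, 0], [0, -1, 0], [0, -1, -0.3], [0, -1, -0.6], [0, -1, -0.8], [0, -1, -0.9], [0, -1, -0.9], [0, -1, -0.9]], "yaw": [0, 0, 0, 0, 0, 0, 0, 0, 0, 0], "grip": [0, 0, 0, 0, 0, 0, 0, 0, 0, 0]}}

```text
time_s: 14.62
eef_pos: [0.4468, -0.41, 0.0829]
tool_rot: [0.001, 0.698, 0.716, 0.0]
contact_force: [-0.2, 1.2, -0.7]
width: 0.048
gripper_force: 58.9
```

Emit:
{"name": "drive_tool", "arguments": {"linear": [[0, 0, 0], [0, 0, 0], [0, 0, 0], [0, 0, 0], [-0.15, 0, 0], [-0.3, 0, 0], [-0.4, 0, 0], [-0.4, 0, 0], [-0.4, 0, 0.3], [-0.4, 0, 0.6], [-0.4, 0, 0.9], [-0.4, 0, 0.9]], "yaw": [0, 0, 0, 0, 0, 0, 0, 0, 0, 0, 0, 0], "grip": [1, 1, 1, 1, 1, 1, 1, 1, 1, 1, 1, 1]}}

```text
time_s: 16.12
eef_pos: [0.3687, -0.4116, 0.2662]
tool_rot: [0.005, 0.698, 0.716, 0.001]
contact_force: [0.1, -0.2, 0.1]
width: 1.001
gripper_force: 0.0
```

Emit:
{"name": "drive_tool", "arguments": {"linear": [[0.76, 0.99, 0], [0.76, 0.99, 0], [0.76, 0.99, 0], [0.76, 0.99, 0], [0.76, 0.99, 0], [0.76, 0.99, 0]], "yaw": [0, 0, 0, 0, 0, 0], "grip": [0.3, 0.3, 0.3, 0.3, 0.3, 0.3]}}

```text
time_s: 16.88
eef_pos: [0.5176, -0.2109, 0.2606]
tool_rot: [-0.0, 0.698, 0.716, -0.001]
contact_force: [-1.1, -1.0, -0.8]
width: 0.298
gripper_force: 0.0
```

Emit:
{"name": "drive_tool", "arguments": {"linear": [[0.76, 0.99, 0], [0.76, 0.99, 0], [0.76, 0.99, 0], [0.76, 0.99, 0], [0.76, 0.99, 0], [0.76, 0.99, 0], [0.76, 0.99, 0]], "yaw": [0, 0, 0, 0, 0, 0, 0], "grip": [0.3, 0.3, 0.3, 0.3, 0.3, 0.3, 0.3]}}

```text
time_s: 17.75
eef_pos: [0.6687, -0.0163, 0.2617]
tool_rot: [0.0, 0.7, 0.714, -0.0]
contact_force: [-0.1, 0.0, -0.2]
width: 0.301
gripper_force: 0.0
```

```bash
python3 box.py
```

```text
box c [ 0.3898 -0.3574  0.05  ] sides [0.229, 0.168] ang 87.51044464111328 [[0.466, -0.238], [0.482, -0.467], [0.313, -0.476], [0.299, -0.249]]
[ 0.6688 -0.0159  0.2617] 0.304523327517461 0.0 [0.02614338 0.186038   1.10242535] 17.8
```

Emit:
{"name": "drive_tool", "arguments": {"linear": [[0.015, 0.015, -0.3], [0.015, 0.015, -0.55], [0.015, 0.015, -0.75], [0.015, 0.015, -0.9], [0.015, 0.015, -0.9], [0.015, 0.015, -0.9], [0.015, 0.015, -0.9], [0.015, 0.015, -0.9], [0.015, 0.015, -0.9]], "yaw": [0, 0, 0, 0, 0, 0, 0, 0, 0], "grip": [0.3, 0.3, 0.3, 0.3, 0.3, 0, 0, 0, 0]}}

```text
time_s: 18.92
eef_pos: [0.6721, -0.0113, 0.0817]
tool_rot: [0.0, 0.699, 0.715, -0.0]
contact_force: [-3.6, -2.6, 6.2]
width: 0.049
gripper_force: 59.3
```

Emit:
{"name": "drive_tool", "arguments": {"linear": [[0, 0, 0.1], [0, 0, 0.25], [0, 0, 0.4], [0, 0, 0.6], [0, 0, 0.9], [0, 0, 0.9], [0, 0, 0.9]], "yaw": [0, 0, 0, 0, 0, 0, 0], "grip": [0, 0, 0, 0, 0, 0, 0]}}

```text
time_s: 19.8
eef_pos: [0.6724, -0.0097, 0.2616]
tool_rot: [-0.0, 0.698, 0.716, 0.001]
contact_force: [0.5, -0.2, -1.6]
width: 0.048
gripper_force: 58.8
```

Emit:
{"name": "drive_tool", "arguments": {"linear": [[-1, -0.7, 0], [-1, -0.7, 0], [-1, -0.7, 0], [-1, -0.7, 0], [-1, -0.7, 0], [-1, -0.7, 0], [-1, -0.7, 0]], "yaw": [0, 0, 0, 0, 0, 0, 0], "grip": [0, 0, 0, 0, 0, 0, 0]}}

```text
time_s: 20.68
eef_pos: [0.4734, -0.1492, 0.2609]
tool_rot: [-0.0, 0.698, 0.716, -0.0]
contact_force: [0.2, -0.0, -1.7]
width: 0.047
gripper_force: 59.1
```

```bash
python3 box.py
```

```text
box c [ 0.3899 -0.3578  0.05  ] sides [0.229, 0.167] ang 87.70938873291016 [[0.466, -0.239], [0.481, -0.467], [0.314, -0.476], [0.3, -0.249]]
[ 0.4733 -0.1494  0.2609] 0.05239175260894786 59.127938747406006 [ 0.3412277   0.44842265 -0.60307224] 20.725
```

Emit:
{"name": "drive_tool", "arguments": {"linear": [[-0.135, -0.8, 0], [-0.135, -0.8, 0], [-0.135, -0.8, 0], [-0.135, -0.8, -0.3], [-0.135, -0.8, -0.6], [-0.135, -0.8, -0.8], [-0.135, -0.8, -0.87], [-0.135, -0.8, -0.87], [-0.135, -0.8, -0.87]], "yaw": [0, 0, 0, 0, 0, 0, 0, 0, 0], "grip": [0, 0, 0, 0, 0, 0, 0, 0, 0]}}

```text
time_s: 21.85
eef_pos: [0.4468, -0.3111, 0.0888]
tool_rot: [0.001, 0.698, 0.716, 0.0]
contact_force: [-0.9, -0.3, -0.6]
width: 0.047
gripper_force: 59.0
```

Emit:
{"name": "drive_tool", "arguments": {"linear": [[0, 0, 0], [0, 0, 0], [0, 0, 0], [0, 0, 0], [-0.15, 0, 0], [-0.3, 0, 0], [-0.4, 0, 0], [-0.4, 0, 0], [-0.4, 0, 0.3], [-0.4, 0, 0.6], [-0.4, 0, 0.87], [-0.4, 0, 0.87]], "yaw": [0, 0, 0, 0, 0, 0, 0, 0, 0, 0, 0, 0], "grip": [1, 1, 1, 1, 1, 1, 1, 1, 1, 1, 1, 1]}}

```text
time_s: 23.35
eef_pos: [0.3691, -0.3119, 0.2655]
tool_rot: [0.004, 0.698, 0.716, 0.002]
contact_force: [0.3, -0.0, -0.5]
width: 1.004
gripper_force: 0.0
```

Emit:
{"name": "drive_tool", "arguments": {"linear": [[0.85, 0.745, 0], [0.85, 0.745, 0], [0.85, 0.745, 0], [0.85, 0.745, 0], [0.85, 0.745, 0], [0.85, 0.745, 0]], "yaw": [0, 0, 0, 0, 0, 0], "grip": [0.3, 0.3, 0.3, 0.3, 0.3, 0.3]}}

```text
time_s: 24.1
eef_pos: [0.5352, -0.1617, 0.2606]
tool_rot: [-0.0, 0.699, 0.715, -0.001]
contact_force: [-0.5, -0.4, 0.2]
width: 0.299
gripper_force: 0.0
```

Emit:
{"name": "drive_tool", "arguments": {"linear": [[0.85, 0.745, 0], [0.85, 0.745, 0], [0.85, 0.745, 0], [0.85, 0.745, 0], [0.85, 0.745, 0], [0.85, 0.745, 0], [0.85, 0.745, 0]], "yaw": [0, 0, 0, 0, 0, 0, 0], "grip": [0.3, 0.3, 0.3, 0.3, 0.3, 0.3, 0.3]}}

```text
time_s: 24.98
eef_pos: [0.7046, -0.0147, 0.2619]
tool_rot: [0.0, 0.7, 0.714, 0.0]
contact_force: [-0.1, 0.4, -0.2]
width: 0.299
gripper_force: 0.0
```

```bash
python3 box.py
```

```text
box c [ 0.3897 -0.3575  0.05  ] sides [0.229, 0.168] ang 87.51044464111328 [[0.466, -0.238], [0.481, -0.467], [0.313, -0.476], [0.299, -0.249]]
[ 0.7047 -0.0143  0.2619] 0.30193609912307556 0.0 [ 0.05940842 -0.00633472 -0.60625208] 25.025
```

Emit:
{"name": "drive_tool", "arguments": {"linear": [[0.022, 0.01, -0.3], [0.022, 0.01, -0.55], [0.022, 0.01, -0.75], [0.022, 0.01, -0.9], [0.022, 0.01, -0.9], [0.022, 0.01, -0.9], [0.022, 0.01, -0.9], [0.022, 0.01, -0.9], [0.022, 0.01, -0.9]], "yaw": [0, 0, 0, 0, 0, 0, 0, 0, 0], "grip": [0.3, 0.3, 0.3, 0.3, 0.3, 0, 0, 0, 0]}}

```text
time_s: 26.15
eef_pos: [0.7102, -0.0111, 0.0833]
tool_rot: [0.0, 0.699, 0.715, 0.0]
contact_force: [-3.9, 0.4, 7.6]
width: 0.053
gripper_force: 59.6
```

Emit:
{"name": "drive_tool", "arguments": {"linear": [[0, 0, 0.1], [0, 0, 0.25], [0, 0, 0.4], [0, 0, 0.6], [0, 0, 0.9], [0, 0, 0.9], [0, 0, 0.9]], "yaw": [0, 0, 0, 0, 0, 0, 0], "grip": [0, 0, 0, 0, 0, 0, 0]}}

```text
time_s: 27.02
eef_pos: [0.7101, -0.0101, 0.2622]
tool_rot: [0.0, 0.699, 0.716, 0.001]
contact_force: [0.2, 0.3, -0.5]
width: 0.049
gripper_force: 58.8
```

Emit:
{"name": "drive_tool", "arguments": {"linear": [[-1, -1, 0], [-1, -1, 0], [-1, -1, 0], [-1, -1, 0], [-1, -1, 0], [-1, -1, 0], [-1, -1, 0]], "yaw": [0, 0, 0, 0, 0, 0, 0], "grip": [0, 0, 0, 0, 0, 0, 0]}}

```text
time_s: 27.9
eef_pos: [0.5103, -0.2092, 0.2607]
tool_rot: [-0.001, 0.698, 0.716, -0.0]
contact_force: [0.4, 1.3, -1.3]
width: 0.049
gripper_force: 58.9
```

```bash
python3 box.py
```

```text
box c [ 0.3902 -0.3581  0.05  ] sides [0.228, 0.167] ang 87.95458984375 [[0.467, -0.24], [0.481, -0.468], [0.313, -0.476], [0.3, -0.249]]
[ 0.5107 -0.2089  0.2607] 0.050881270702971 58.91026854515076 [ 1.02291176  1.05694578 -0.35528242] 27.95
```

Emit:
{"name": "drive_tool", "arguments": {"linear": [[-0.32, -1, 0], [-0.32, -1, 0], [-0.32, -1, 0], [-0.32, -1, 0], [-0.32, -1, -0.3], [-0.32, -1, -0.6], [-0.32, -1, -0.8], [-0.32, -1, -0.87], [-0.32, -1, -0.87], [-0.32, -1, -0.87]], "yaw": [0, 0, 0, 0, 0, 0, 0, 0, 0, 0], "grip": [0, 0, 0, 0, 0, 0, 0, 0, 0, 0]}}

```text
time_s: 29.2
eef_pos: [0.4471, -0.4113, 0.089]
tool_rot: [0.001, 0.698, 0.716, 0.0]
contact_force: [-0.9, -0.6, -0.7]
width: 0.049
gripper_force: 58.9
```

Emit:
{"name": "drive_tool", "arguments": {"linear": [[0, 0, 0], [0, 0, 0], [0, 0, 0], [0, 0, 0], [-0.15, 0, 0], [-0.3, 0, 0], [-0.4, 0, 0], [-0.4, 0, 0], [-0.4, 0, 0.3], [-0.4, 0, 0.6], [-0.4, 0, 0.87], [-0.4, 0, 0.87]], "yaw": [0, 0, 0, 0, 0, 0, 0, 0, 0, 0, 0, 0], "grip": [1, 1, 1, 1, 1, 1, 1, 1, 1, 1, 1, 1]}}

```text
time_s: 30.7
eef_pos: [0.369, -0.4124, 0.2658]
tool_rot: [0.004, 0.698, 0.716, 0.001]
contact_force: [0.6, 0.7, -0.4]
width: 0.999
gripper_force: 0.0
```

Emit:
{"name": "drive_tool", "arguments": {"linear": [[0.58, 0.7, 0.2], [0.58, 0.7, 0.2], [0.58, 0.7, 0.2], [0.58, 0.7, 0.2], [0.58, 0.7, 0.2], [0.58, 0.7, 0.2]], "yaw": [0, 0, 0, 0, 0, 0], "grip": [1, 1, 1, 1, 1, 1]}}

```text
time_s: 31.45
eef_pos: [0.481, -0.2714, 0.3009]
tool_rot: [-0.0, 0.699, 0.715, -0.0]
contact_force: [-0.7, -0.2, -0.3]
width: 0.999
gripper_force: 0.0
```

Emit:
{"name": "drive_tool", "arguments": {"linear": [[0.58, 1, 0], [0.58, 1, 0], [0.58, 1, 0], [0.58, 1, 0], [0.58, 1, 0], [0.58, 1, 0], [0.58, 1, 0]], "yaw": [0, 0, 0, 0, 0, 0, 0], "grip": [1, 1, 1, 1, 1, 1, 1]}}

```text
time_s: 32.33
eef_pos: [0.5971, -0.0728, 0.3015]
tool_rot: [0.0, 0.7, 0.714, -0.0]
contact_force: [-0.2, -0.5, -0.1]
width: 0.998
gripper_force: 0.0
```

```bash
python3 box.py
python3 - <<'E'
from h import *
im,_=snap("wrist","w4")
t,_=snap("top","top4")
# composite: wrist crop and top crop of box
a=cv2.resize(im[0:420,180:560],(543,600)); b=cv2.resize(t[255:330,330:425],(253,200),interpolation=cv2.INTER_CUBIC)
o=np.zeros((600,800,3),np.uint8);o[:,:543]=a;o[:200,545:798]=b
cv2.imwrite("pics/c4.png",o)
E
```

```text
box c [ 0.3897 -0.3571  0.05  ] sides [0.23, 0.168] ang 87.39744567871094 [[0.466, -0.237], [0.482, -0.467], [0.314, -0.477], [0.298, -0.248]]
[ 0.5972 -0.0724  0.3016] 0.9961937772421656 0.0 [-0.53287137 -0.72231404 -0.25876596] 32.375
```

View pics/c4.png

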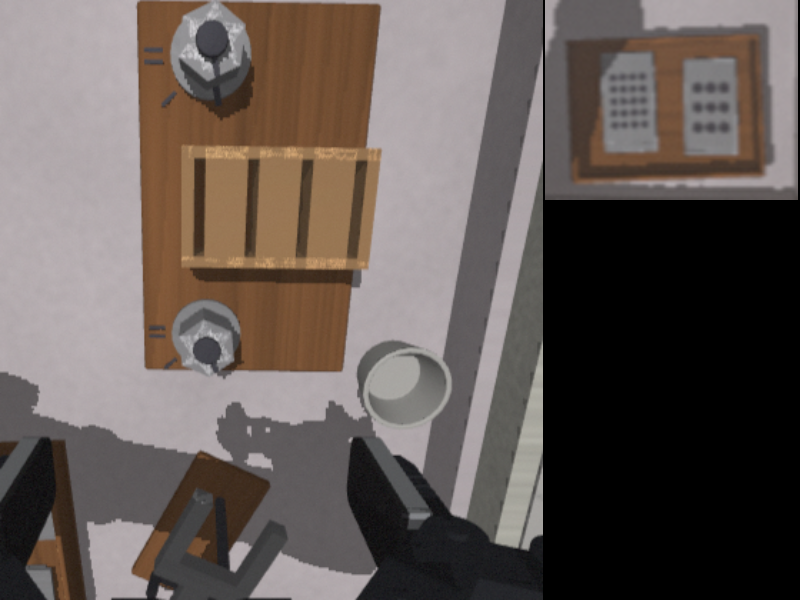

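Run:
```python
from h import *
im,c=load("w4"); print(np.round(st()["q"],3))
yaw=np.radians(0.9); ex=np.array([np.cos(yaw),np.sin(yaw)]); ey=np.array([-ex[1],ex[0]])
o=np.array([.6525,-.012]); out=[]
print(toz(c,[(180+212*.7,40*.7),(180+207*.7,350*.7)],.068).round(4).tolist())
for sgn in(1,-1):
    n=o-.05*ex+sgn*.108*ey
    for z in(.06,.02):
        S=400; h=.05
        W=np.array([[n[0]-h,n[1]+h,z],[n[0]+h,n[1]+h,z],[n[0]+h,n[1]-h,z],[n[0]-h,n[1]-h,z]])
        H=cv2.getPerspectiveTransform(np.float32(proj(c,W)),np.float32([[0,0],[S,0],[S,S],[0,S]]))
        p=cv2.warpPerspective(im,H,(S,S),flags=cv2.INTER_CUBIC); cv2.line(p,(200,0),(200,8),(0,0,255),1);cv2.line(p,(0,200),(8,200),(0,0,255),1); out.append(p[50:350])
    print(n)
cv2.imwrite("pics/n4.png",np.vstack([np.hstack(out[:2]),np.hstack(out[2:])]))
```

```text
[-0.643  0.397  0.893  1.695 -0.328  1.208  0.352]
[[0.602, 0.0938, 0.068], [0.604, -0.1192, 0.068]]
[0.60080978 0.09520131]
[ 0.60420256 -0.12077204]
```

View pics/n4.png

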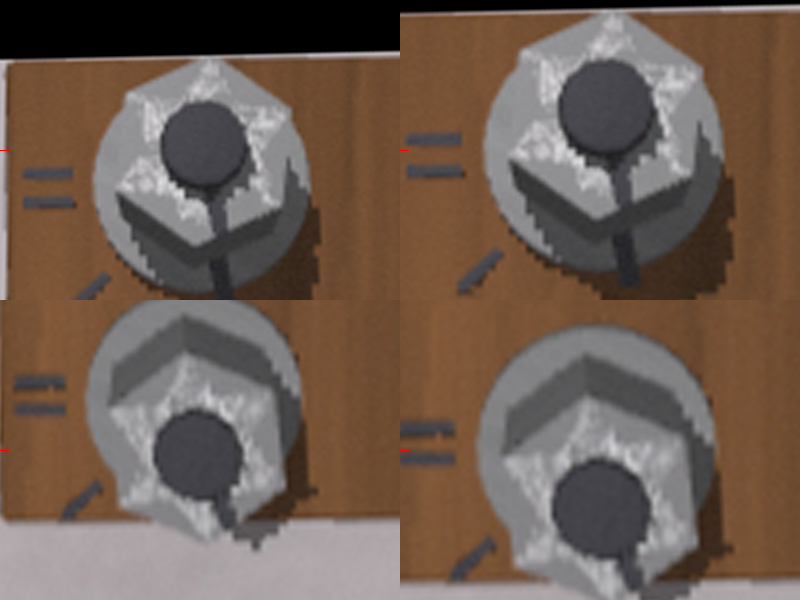

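Emit:
{"name": "drive_tool", "arguments": {"linear": [[0.022, 0.837, -0.2], [0.022, 0.837, -0.5], [0.022, 0.837, -0.75], [0.022, 0.837, -0.75], [0.022, 0.837, -0.75], [0.022, 0.837, -0.75], [0.022, 0.837, -0.75]], "yaw": [-0.057, -0.057, -0.057, -0.057, -0.057, -0.057, -0.057], "grip": [0.75, 0.75, 0.75, 0.75, 0.75, 0.75, 0.75]}}

```text
time_s: 33.35
eef_pos: [0.6038, 0.0951, 0.1536]
tool_rot: [0.001, 0.731, 0.683, 0.001]
contact_force: [-0.6, -0.5, -0.1]
width: 0.751
gripper_force: 0.0
```

Run:
```python
from h import *
s=st();print(s["eef_pos"],s["tool_rot"])
_,c=load("top0"); P=toz(c,[(337.5,208.8),(328.8,226.8),(387.5,245)],.158);print(P.round(4).tolist())
_,c=load("w1");print(toz(c,[(301,306),(357,331)],.158).round(4).tolist())
```

```text
[0.60376277 0.09507615 0.15361663] [0.0010516  0.73086682 0.68251769 0.00148187]
[[0.6513, -0.2266, 0.158], [0.5967, -0.2017, 0.158], [0.5464, -0.3779, 0.158]]
[[0.5846, -0.1892, 0.158], [0.6525, -0.2208, 0.158]]
```

Emit:
{"name": "drive_tool", "arguments": {"linear": [[-0.011, 0, -0.3], [-0.011, 0, -0.5], [-0.011, 0, -0.6], [-0.011, 0, -0.6], [-0.011, 0, -0.6], [-0.011, 0, -0.6], [-0.011, 0, -0.6], [-0.011, 0, -0.6], [-0.011, 0, -0.6]], "yaw": [0, 0, 0, 0, 0, 0, 0, 0, 0], "grip": [0.75, 0.75, 0.75, 0.75, 0.4, 0.4, 0.4, 0.4, 0.4], "force": 40}}

```text
time_s: 34.48
eef_pos: [0.6013, 0.0969, 0.0335]
tool_rot: [0.0, 0.73, 0.683, 0.001]
contact_force: [-2.1, -1.1, 5.0]
width: 0.483
gripper_force: 40.5
```

Emit:
{"name": "drive_tool", "arguments": {"linear": [[0, 0, 0], [0, 0, 0], [0, 0, 0], [0, 0, 0], [0, 0, 0], [0, 0, 0], [0, 0, 0], [0, 0, 0], [0, 0, 0], [0, 0, 0], [0, 0, 0]], "yaw": [-0.08, -0.16, -0.24, -0.32, -0.4, -0.48, -0.56, -0.62, -0.667, -0.667, -0.667], "grip": [0.4, 0.4, 0.4, 0.4, 0.4, 0.4, 0.4, 0.4, 0.4, 0.4, 0.4], "force": 60}}

```text
time_s: 35.85
eef_pos: [0.6036, 0.0953, 0.0337]
tool_rot: [0.002, 0.974, 0.226, 0.004]
contact_force: [6.4, -4.9, -3.2]
width: 0.48
gripper_force: 62.3
```

Emit:
{"name": "drive_tool", "arguments": {"linear": [[0, 0, 0], [0, 0, 0], [0, 0, 0.3], [0, 0, 0.6], [0, 0, 0.85], [0, 0, 0.85], [0, 0, 0.85], [0, 0, 0.85], [0, 0, 0.85], [0, 0, 0.85], [0, 0, 0.85]], "yaw": [0, 0, 0, 0, 0, 0.766, 0.766, 0.766, 0.766, 0.766, 0.766], "grip": [0.75, 0.75, 0.75, 0.75, 0.75, 0.75, 0.75, 0.75, 0.75, 0.75, 0.75]}}

```text
time_s: 37.22
eef_pos: [0.5999, 0.0973, 0.2017]
tool_rot: [-0.0, 0.701, 0.714, 0.0]
contact_force: [0.3, -0.5, -0.3]
width: 0.75
gripper_force: 0.0
```

Emit:
{"name": "drive_tool", "arguments": {"linear": [[0, -0.7, 0.1], [0, -0.7, 0.1], [0, -0.7, 0.1], [0, -0.7, 0.1], [0, -0.7, 0.1], [0, -0.7, 0.1], [0, -0.7, 0.1]], "yaw": [0, 0, 0, 0, 0, 0, 0], "grip": [0.75, 0.75, 0.75, 0.75, 0.75, 0.75, 0.75]}}

```text
time_s: 38.1
eef_pos: [0.6002, -0.0416, 0.221]
tool_rot: [-0.0, 0.702, 0.712, -0.0]
contact_force: [-0.1, 0.2, 0.1]
width: 0.747
gripper_force: 0.0
```

```bash
cat > nut.py <<'E'
from h import *
import sys
def patch(fn,z=.06):
    im,c=load(fn); out=[]
    for n in((.6016,.095),(.6037,-.1203)):
        S=400;h=.05;W=np.array([[n[0]-h,n[1]+h,z],[n[0]+h,n[1]+h,z],[n[0]+h,n[1]-h,z],[n[0]-h,n[1]-h,z]])
        H=cv2.getPerspectiveTransform(np.float32(proj(c,W)),np.float32([[0,0],[S,0],[S,S],[0,S]]))
        out.append(cv2.warpPerspective(im,H,(S,S),flags=cv2.INTER_CUBIC))
    cv2.imwrite(f"pics/n_{fn}.png",np.hstack(out))
snap("wrist",sys.argv[1]); patch(sys.argv[1]); s=st();w,x,y,z=s["tool_rot"];print(s["eef_pos"],np.degrees(np.arctan2(2*y*y-1,2*x*y)),np.round(s["q"],2),s["time_s"])
E
python3 nut.py w5; python3 box.py
```

```text
[ 0.60016027 -0.04194458  0.22108085] 0.7539690698214715 [-0.66  0.48  0.85  1.79 -0.41  1.06  0.36] 38.15
box c [ 0.3899 -0.3574  0.05  ] sides [0.229, 0.168] ang 87.39744567871094 [[0.466, -0.238], [0.482, -0.467], [0.314, -0.477], [0.299, -0.249]]
[ 0.6002 -0.0422  0.2212] 0.749193387932096 0.0 [-0.47496692  0.07804303  0.26149735] 38.2
```

View pics/n_w5.png

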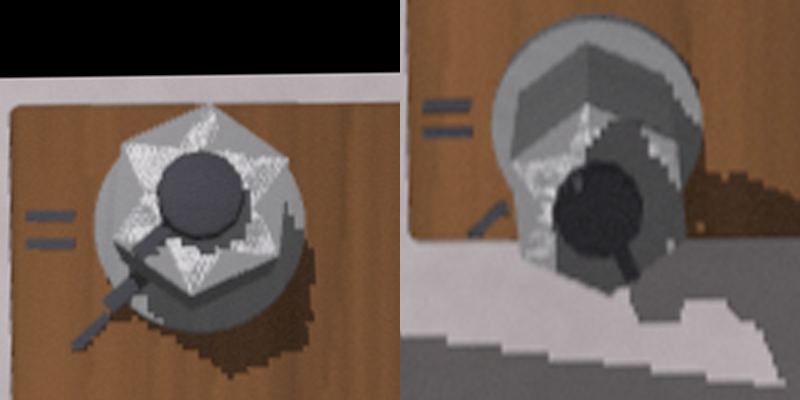

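Emit:
{"name": "drive_tool", "arguments": {"linear": [[0.017, -0.39, 0], [0.017, -0.39, -0.2], [0.017, -0.39, -0.5], [0.017, -0.39, -0.75], [0.017, -0.39, -0.935], [0.017, -0.39, -0.935], [0.017, -0.39, -0.935], [0.017, -0.39, -0.935], [0.017, -0.39, -0.935], [0.017, -0.39, -0.935], [0.017, -0.39, -0.935], [0.017, -0.39, -0.935]], "yaw": [0.058, 0.058, 0.058, 0.058, 0.058, 0.058, 0.058, 0.058, 0.058, 0.058, 0.058, 0.058], "grip": [0.75, 0.75, 0.75, 0.75, 0.75, 0.75, 0.75, 0.4, 0.4, 0.4, 0.4, 0.4], "force": 40}}

```text
time_s: 39.7
eef_pos: [0.6025, -0.1216, 0.0362]
tool_rot: [-0.001, 0.67, 0.743, -0.0]
contact_force: [-6.5, -0.3, 10.2]
width: 0.486
gripper_force: 41.6
```

Emit:
{"name": "drive_tool", "arguments": {"linear": [[0, 0, 0], [0, 0, 0], [0, 0, 0], [0, 0, 0], [0, 0, 0], [0, 0, 0], [0, 0, 0], [0, 0, 0], [0, 0, 0], [0, 0, 0], [0, 0, 0], [0, 0, 0]], "yaw": [-0.08, -0.16, -0.24, -0.32, -0.4, -0.48, -0.56, -0.64, -0.71, -0.78, -0.78, -0.78], "grip": [0.4, 0.4, 0.4, 0.4, 0.4, 0.4, 0.4, 0.4, 0.4, 0.4, 0.4, 0.4], "force": 60}}

```text
time_s: 41.2
eef_pos: [0.603, -0.1218, 0.0363]
tool_rot: [-0.0, 0.975, 0.221, 0.0]
contact_force: [-5.9, 0.5, 7.6]
width: 0.477
gripper_force: 60.4
```

Emit:
{"name": "drive_tool", "arguments": {"linear": [[0, 0, 0], [0, 0, 0], [0, 0, 0.3], [0, 0, 0.6], [0, 0, 1], [0, 0, 1], [0, 0, 1]], "yaw": [0, 0, 0, 0, 0, 0, 0], "grip": [0.75, 0.75, 0.75, 0.75, 0.75, 0.75, 0.75]}}

```text
time_s: 42.08
eef_pos: [0.6042, -0.1207, 0.235]
tool_rot: [0.0, 0.975, 0.223, 0.001]
contact_force: [0.6, 0.1, 0.1]
width: 0.751
gripper_force: 0.0
```

Emit:
{"name": "drive_tool", "arguments": {"linear": [[-0.15, -0.8, 0.6], [-0.15, -0.8, 0.6], [-0.15, -0.8, 0.6], [-0.15, -0.8, 0.6], [-0.15, -0.8, 0.6], [-0.15, -0.8, 0.6], [-0.15, -0.8, 0.6], [-0.15, -0.8, 0.6]], "yaw": [0.436, 0.436, 0.436, 0.436, 0.436, 0.436, 0.436, 0.436], "grip": [0.75, 0.75, 0.75, 0.75, 0.75, 0.75, 0.75, 0.75]}}

```text
time_s: 43.08
eef_pos: [0.5739, -0.2798, 0.3535]
tool_rot: [-0.0, 0.844, 0.537, -0.0]
contact_force: [-0.9, 0.6, -0.6]
width: 0.747
gripper_force: 0.0
```

```bash
python3 nut.py w6; python3 box.py; python3 -c "
import cv2,numpy as np
a=cv2.imread('pics/w6.png');b=cv2.imread('pics/n_w6.png')
o=np.zeros((600,800,3),np.uint8);o[:480,:640]=a;o[480:600,560:800]=cv2.resize(b,(240,120));cv2.imwrite('pics/c6.png',o)"
```

```text
[ 0.57381538 -0.28007466  0.35371716] -25.032993086984305 [-0.34  0.49  1.04  1.53 -0.43  1.36  0.3 ] 43.125
box c [ 0.3933 -0.3609  0.05  ] sides [0.229, 0.167] ang 87.95458984375 [[0.47, -0.242], [0.484, -0.471], [0.317, -0.479], [0.303, -0.252]]
[ 0.5737 -0.2803  0.3539] 0.7520928979280544 0.0 [ 0.58772049  0.0223642  -0.57883426] 43.175
```

View pics/c6.png

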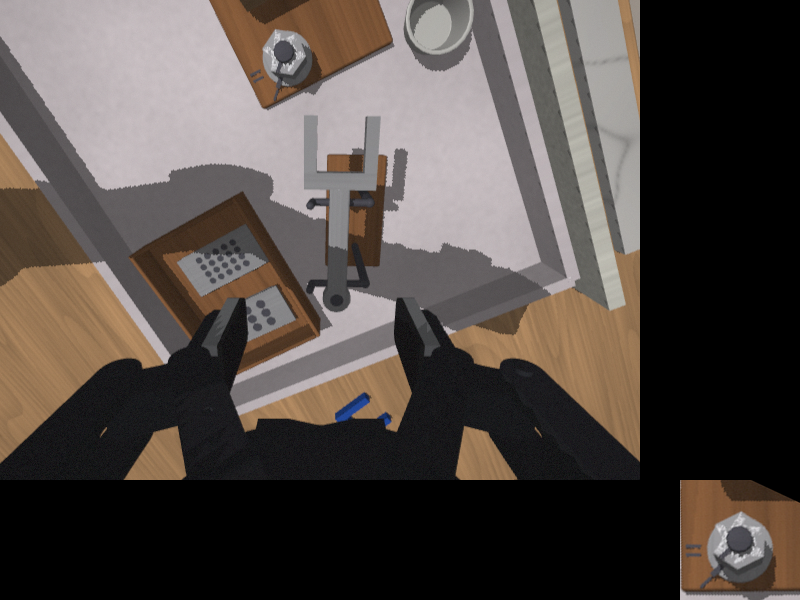

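Run:
```python
from h import *
im,c=load("w6")
P=toz(c,[(304,116),(381,117),(337,299),(304,188),(379,190),(330,195),(349,195),(328,262),(347,262)],.158)[:,:2]
print(P.round(4).tolist())
tip=(P[0]+P[1])/2; d=tip-P[2]; L=np.linalg.norm(d); u=d/L
print("w tips",np.linalg.norm(P[0]-P[1]),"L",L,"ang",np.degrees(np.arctan2(u[1],u[0])),"org from tail",P[2]+.062*u,"from tip",tip-.121*u)
for a,b in((5,6),(7,8)): print("shank mid",(P[a]+P[b])/2,np.linalg.norm(P[a]-P[b]))
h=(P[3]+P[4])/2; print("head back mid",h, "x along",(h-(P[2]+.062*u))@u)
```

```text
[[0.5975, -0.1937], [0.6597, -0.2237], [0.5498, -0.3722], [0.5693, -0.252], [0.6333, -0.2839], [0.589, -0.2686], [0.6054, -0.2762], [0.5586, -0.3302], [0.5761, -0.3384]]
w tips 0.06899035042408386 L 0.18145740370030936 ang 64.25033335345992 org from tail [ 0.57670663 -0.316311  ] from tip [ 0.57603647 -0.31770042]
shank mid [ 0.59720495 -0.2724035 ] 0.01817960657474332
shank mid [ 0.56733125 -0.33430473] 0.019303768394035
head back mid [ 0.60130487 -0.26795359] x along 0.054242013227861846
```

Emit:
{"name": "drive_tool", "arguments": {"linear": [[0.013, -0.184, -0.3], [0.013, -0.184, -0.6], [0.013, -0.184, -0.6], [0.013, -0.184, -0.6], [0.013, -0.184, -0.6]], "yaw": [-0.008, -0.008, -0.008, -0.008, -0.008], "grip": [0.6, 0.6, 0.6, 0.6, 0.6]}}

```text
time_s: 43.8
eef_pos: [0.5775, -0.3184, 0.2373]
tool_rot: [0.002, 0.847, 0.532, 0.001]
contact_force: [-0.4, -0.9, -0.6]
width: 0.596
gripper_force: 0.0
```

Emit:
{"name": "drive_tool", "arguments": {"linear": [[0, 0, -0.2], [0, 0, -0.4], [0, 0, -0.51], [0, 0, -0.51], [0, 0, -0.51]], "yaw": [0, 0, 0, 0, 0], "grip": [0.6, 0.6, 0.6, 0.6, 0.6]}}

```text
time_s: 44.42
eef_pos: [0.5771, -0.3187, 0.1343]
tool_rot: [0.001, 0.847, 0.531, 0.001]
contact_force: [0.4, 0.0, 0.5]
width: 0.601
gripper_force: 0.0
```

Emit:
{"name": "drive_tool", "arguments": {"linear": [[0, 0, 0], [0, 0, 0], [0, 0, 0], [0, 0, 0], [0, 0, 0], [0, 0, 0.05], [0, 0, 0.2], [0, 0, 0.4], [0, 0, 0.6], [0, 0, 0.6], [0, 0, 0.6]], "yaw": [0, 0, 0, 0, 0, 0, 0, 0, 0, 0, 0], "grip": [0.1, 0.1, 0.1, 0.1, 0.1, 0.1, 0.1, 0.1, 0.1, 0.1, 0.1], "force": 90}}

```text
time_s: 45.8
eef_pos: [0.5757, -0.3171, 0.2515]
tool_rot: [-0.001, 0.847, 0.531, -0.0]
contact_force: [-0.3, -0.1, -2.5]
width: 0.213
gripper_force: 88.3
```

```bash
cat > wr.py <<'E'
from h import *
def wr(tag):
    im,c=snap("wrist",tag); s=st(); p=np.array(s["eef_pos"]); w,x,y,z=s["tool_rot"]
    ty=np.degrees(np.arctan2(2*y*y-1,2*x*y)); zt=p[2]+.019+.007
    # expected jaw points for projection
    for zz in (zt,):
        a=np.radians(ty+90); u=np.array([np.cos(a),np.sin(a)]); v=np.array([-u[1],u[0]])
        E=[p[:2]+.121*u+k*v for k in(.0345,-.0345)]
        print("expected tips px",proj(c,[[*e,zz] for e in E]).round(1).tolist(),"TCP",p.round(4),"ty",round(ty,2),"w",round(s["width"],3),s["gripper_force"],s["time_s"],"q",np.round(s["q"],2))
if __name__=="__main__":
    import sys; wr(sys.argv[1])
E
python3 wr.py w7; python3 box.py
```

```text
expected tips px [[194.7, -30.6], [444.0, -30.7]] TCP [ 0.5755 -0.3169  0.251 ] ty -25.78 w 0.217 88.2744562625885 45.85 q [-0.22  0.6   0.97  1.62 -0.52  1.2   0.41]
box c [ 0.3933 -0.3606  0.05  ] sides [0.229, 0.167] ang 88.02507019042969 [[0.47, -0.242], [0.484, -0.471], [0.316, -0.479], [0.303, -0.251]]
[ 0.5755 -0.3169  0.2507] 0.21806827108764734 88.27513217926025 [-0.71349386  0.78868029 -1.93030524] 45.9
```

View pics/w7.png

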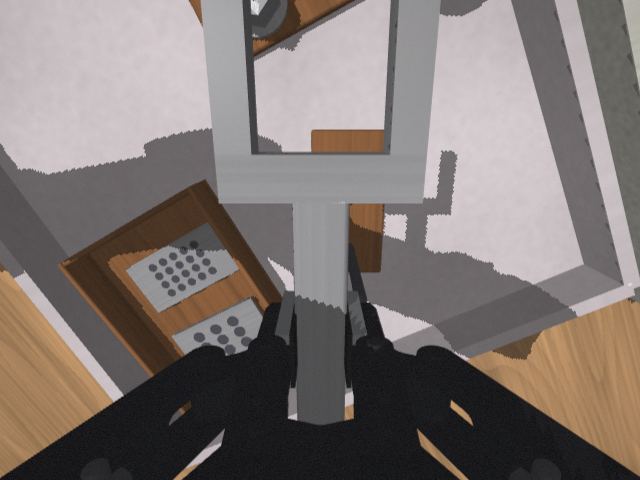

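Run:
```python
from h import *
im,c=load("w7"); p=np.array([.5755,-.3169]); a=np.radians(64.22); u=np.array([np.cos(a),np.sin(a)]); v=np.array([-u[1],u[0]])
g=cv2.cvtColor(im,cv2.COLOR_BGR2GRAY).astype(int)
print(g[140:165,350], g[195:210,250]); print(g[120,235:270],g[120,375:405])
for z in(.2747,.2607):
  for q in[(320,154),(252,153),(389,153),(218,202),(426,203),(320,203)]:
    d=toz(c,q,z)[0,:2]-p; print(z,q,(d@u).round(4),(d@v).round(4))
```

```text
[100 101  97  99 100 100  99 100  97  98  99  95  90  86 103 133 147 148
 147 144 146 144 146 146 149] [154 152 149 150 148 149 150 150 127 106 108 107 106 108 104]
[160 162 162 162 162 162 160 163 160 161 163 162 160 158 113  68  65  64
  64  63  65  89 200 201 200 201 199 198 198 200 199 201 199 199 199] [206 205 206 206 205 204 203 203 200 158  90  95  92  95  93  92 100 140
 151 150 149 153 150 150 150 150 150 150 151 150]
0.2747 (320, 154) 0.071 -0.0002
0.2747 (252, 153) 0.0713 0.0219
0.2747 (389, 153) 0.0713 -0.0227
0.2747 (218, 202) 0.0551 0.0344
0.2747 (426, 203) 0.0548 -0.0362
0.2747 (320, 203) 0.0548 -0.0002
0.2607 (320, 154) 0.07 -0.0002
0.2607 (252, 153) 0.0703 0.0246
0.2607 (389, 153) 0.0703 -0.0253
0.2607 (218, 202) 0.0522 0.0385
0.2607 (426, 203) 0.0519 -0.0404
0.2607 (320, 203) 0.0518 -0.0002
```

Emit:
{"name": "drive_tool", "arguments": {"linear": [[-0.3, 0.77, 0], [-0.3, 0.77, 0], [-0.3, 0.77, 0], [-0.3, 0.77, 0], [-0.3, 0.77, 0], [-0.3, 0.77, -0.3], [-0.3, 0.77, -0.55], [-0.3, 0.77, -0.75], [-0.3, 0.77, -0.75], [-0.3, 0.77, -0.75]], "yaw": [-0.11, -0.22, -0.33, -0.43, -0.43, -0.43, -0.43, -0.43, -0.43, -0.43], "grip": [0.1, 0.1, 0.1, 0.1, 0.1, 0.1, 0.1, 0.1, 0.1, 0.1]}}

```text
time_s: 47.15
eef_pos: [0.5168, -0.165, 0.1036]
tool_rot: [0.001, 0.975, 0.221, 0.001]
contact_force: [0.2, -0.1, -2.1]
width: 0.213
gripper_force: 88.7
```

```bash
python3 wr.py w8
python3 - <<'E'
from h import *
im,c=load("w8"); s=st(); print(s["contact_force"])
E
```

```text
expected tips px [[197.9, -34.9], [450.0, -34.8]] TCP [ 0.5172 -0.1649  0.104 ] ty -64.48 w 0.217 88.684401512146 47.2 q [-0.55  0.67  1.04  2.03 -0.76  0.88 -0.21]
[ 0.67308283 -0.77413525 -2.21446744]
```

View pics/w8.png

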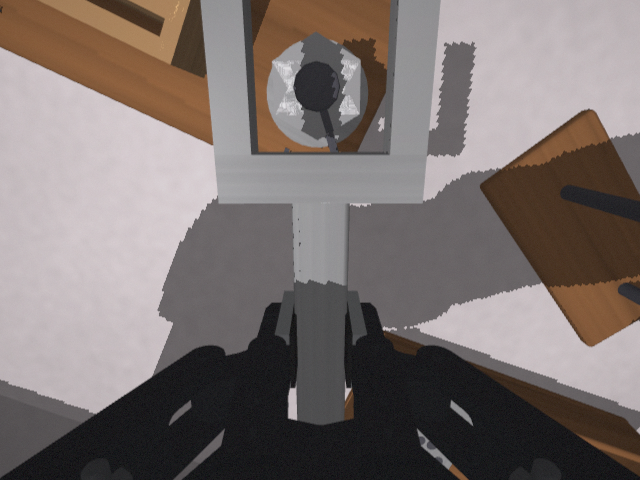

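Run:
```python
from h import *
im,c=load("w8"); p=np.array([.5172,-.1649]); a=np.radians(25.52); u=np.array([np.cos(a),np.sin(a)]); v=np.array([-u[1],u[0]])
for q,z in(((317,86),.068),((317.5,93),.014+.006),((273,80),.06),((361,80),.06)):
    P=toz(c,q,z)[0,:2]; print(P.round(4),((P-p)@u).round(4),((P-p)@v).round(4))
hsv=cv2.cvtColor(im,cv2.COLOR_BGR2HSV); m=(hsv[40:135,262:375,2]<75).astype(np.uint8)
n,l,s,ce=cv2.connectedComponentsWithStats(m); i=1+np.argmax(s[1:,4]); print(s[i],ce[i]+[262,40])
```

```text
[ 0.6032 -0.121 ] 0.0965 0.0025
[ 0.604  -0.1206] 0.0974 0.0026
[ 0.5972 -0.1005] 0.1 0.0236
[ 0.6154 -0.1385] 0.1 -0.0185
[  32   21   46   74 1955] [316.94782609  90.2       ]
```

Emit:
{"name": "drive_tool", "arguments": {"linear": [[-0.01, 0.01, 0], [-0.01, 0.01, -0.1], [-0.01, 0.01, -0.15], [-0.01, 0.01, -0.2], [-0.01, 0.01, -0.25], [-0.01, 0.01, -0.25]], "yaw": [0, 0, 0, 0, 0, 0], "grip": [0.1, 0.1, 0.1, 0.1, 0.1, 0.1]}}

```text
time_s: 47.95
eef_pos: [0.5137, -0.1617, 0.0517]
tool_rot: [-0.0, 0.975, 0.221, -0.001]
contact_force: [-0.8, -0.4, -1.8]
width: 0.218
gripper_force: 88.8
```

Run:
```python
from h import *
s=st(); print(s["eef_pos"],s["contact_force"],s["torque"],s["width"])
```

```text
[ 0.5137106  -0.16170402  0.05170656] [-0.82594006 -0.38510005 -1.76358266] [ 0.00403214 -0.02791106  0.02627514] 0.2178748126831748
```

Emit:
{"name": "drive_tool", "arguments": {"linear": [[0.0075, -0.0065, 0], [0.0075, -0.0065, 0], [0.0075, -0.0065, -0.04], [0.0075, -0.0065, -0.08], [0.0075, -0.0065, -0.12], [0.0075, -0.0065, -0.12]], "yaw": [0, 0, 0, 0, 0, 0], "grip": [0.1, 0.1, 0.1, 0.1, 0.1, 0.1]}}

```text
time_s: 48.7
eef_pos: [0.5151, -0.1629, 0.0275]
tool_rot: [-0.0, 0.975, 0.221, -0.001]
contact_force: [0.5, -0.6, -1.7]
width: 0.215
gripper_force: 88.8
```

Run:
```python
from h import *
s=st(); print(s["eef_pos"],s["contact_force"],s["torque"],s["width"])
p=np.array(s["eef_pos"])[:2]
n=np.array([.6037,-.1208]); r=p-n
for d in(7,14,21,28,35,42,49,52,56):
    a=-np.radians(d); Rm=np.array([[np.cos(a),-np.sin(a)],[np.sin(a),np.cos(a)]]); print(d,((Rm@r-r)/.2).round(4),round(-d/90,4))
```

```text
[ 0.51505103 -0.1628989   0.02749295] [ 0.47148486 -0.58775079 -1.7393264 ] [0.00240848 0.03861518 0.03709276] 0.215284189940815
7 [-0.0223  0.0556] -0.0778
14 [-0.0378  0.1135] -0.1556
21 [-0.046   0.1728] -0.2333
28 [-0.0469  0.2327] -0.3111
35 [-0.0406  0.2923] -0.3889
42 [-0.027   0.3507] -0.4667
49 [-0.0064  0.4069] -0.5444
52 [0.0045 0.4302] -0.5778
56 [0.0209 0.4603] -0.6222
```

Emit:
{"name": "drive_tool", "arguments": {"linear": [[-0.0223, 0.0556, 0], [-0.0378, 0.1135, 0], [-0.046, 0.1728, 0], [-0.0469, 0.2327, 0], [-0.0406, 0.2923, 0], [-0.027, 0.3507, 0], [-0.027, 0.3507, 0], [-0.027, 0.3507, 0]], "yaw": [-0.0778, -0.1556, -0.2333, -0.3111, -0.3889, -0.4667, -0.4667, -0.4667], "grip": [0.1, 0.1, 0.1, 0.1, 0.1, 0.1, 0.1, 0.1], "force": 110}}

```text
time_s: 49.7
eef_pos: [0.5102, -0.094, 0.0285]
tool_rot: [0.001, 0.99, -0.143, 0.0]
contact_force: [-0.4, -4.4, -2.8]
width: 0.205
gripper_force: 111.4
```

```bash
cat > pt.py <<'E'
from h import *
s=st(); p=np.array(s["eef_pos"]); w,x,y,z=s["tool_rot"]; print(p.round(4),np.degrees(np.arctan2(2*y*y-1,2*x*y)).round(2),np.round(s["contact_force"],1),np.round(s["torque"],2),round(s["width"],3),s["gripper_force"],np.round(s["q"],2))
E
python3 pt.py; python3 nut.py w9
```

```text
[ 0.5102 -0.094   0.0285] -106.48 [-0.4 -4.4 -2.8] [-0.9   0.03 -0.33] 0.205 111.36315822601318 [-0.69  0.85  1.06  2.12 -1.05  0.85 -0.82]
[ 0.51021269 -0.09401954  0.02854663] -106.5022408154538 [-0.69  0.85  1.06  2.12 -1.05  0.85 -0.82] 49.75
```

Emit:
{"name": "drive_tool", "arguments": {"linear": [[0.007, 0.02, 0], [0.0143, 0.0405, 0], [0.0143, 0.0405, 0], [0.0143, 0.0405, 0], [0.0143, 0.0405, 0], [0.0027, 0.0083, 0], [0.0027, 0.0083, 0], [0.0027, 0.0083, 0.1], [0.0027, 0.0083, 0.3], [0.0027, 0.0083, 0.6], [0.0027, 0.0083, 0.9], [0.0027, 0.0083, 0.9]], "yaw": [-0.028, -0.0556, -0.0556, -0.0556, -0.0556, -0.0111, -0.0111, -0.0111, -0.0111, -0.0111, -0.0111, -0.0111], "grip": [0.1, 0.1, 0.1, 0.1, 0.1, 0.1, 0.1, 0.1, 0.1, 0.1, 0.1, 0.1]}}

```text
time_s: 51.25
eef_pos: [0.5134, -0.0912, 0.2121]
tool_rot: [-0.001, 0.988, -0.152, 0.003]
contact_force: [0.7, -0.0, -2.5]
width: 0.209
gripper_force: 111.5
```

```bash
python3 pt.py; python3 nut.py w10
python3 - <<'E'
from h import *
a=cv2.imread("pics/n_w5.png");b=cv2.imread("pics/n_w10.png");w=cv2.imread("pics/w10.png")
o=np.zeros((600,800,3),np.uint8); o[:400]=b; o[400:,:266]=cv2.resize(w,(266,200)); cv2.imwrite("pics/c10.png",o)
E
```

```text
[ 0.5134 -0.0912  0.2121] -107.44 [ 0.7 -0.  -2.5] [-0.01 -0.04  0.01] 0.209 111.53226971626282 [-0.91  0.66  1.42  2.   -0.74  1.14 -1.05]
[ 0.51208999 -0.09027185  0.20967616] -107.4161367741308 [-0.91  0.67  1.41  2.   -0.74  1.14 -1.05] 51.3
```

View pics/c10.png

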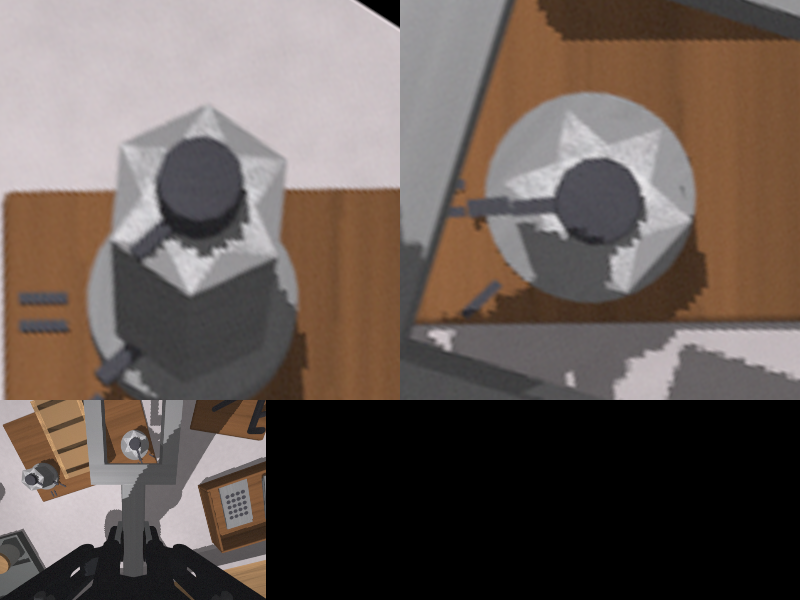

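Emit:
{"name": "drive_tool", "arguments": {"linear": [[0.008, 0.2, 0], [0.008, 0.4, 0], [0.008, 0.6, 0], [0.008, 0.716, 0], [0.008, 0.716, 0], [0.008, 0.716, -0.2], [0.008, 0.716, -0.4], [0.008, 0.716, -0.53], [0.008, 0.716, -0.53], [0.008, 0.716, -0.53]], "yaw": [0.11, 0.22, 0.33, 0.43, 0.478, 0.478, 0.478, 0.478, 0.478, 0.478], "grip": [0.1, 0.1, 0.1, 0.1, 0.1, 0.1, 0.1, 0.1, 0.1, 0.1]}}

```text
time_s: 52.55
eef_pos: [0.5124, 0.052, 0.1025]
tool_rot: [-0.0, 0.975, 0.221, -0.0]
contact_force: [0.0, -0.7, -1.1]
width: 0.209
gripper_force: 111.3
```

```bash
python3 pt.py
cat > loc.py <<'E'
from h import *
import sys
im,c=snap("wrist",sys.argv[1]); s=st(); p=np.array(s["eef_pos"])[:2]; w,x,y,z=s["tool_rot"]; a=np.arctan2(2*y*y-1,2*x*y)+np.pi/2
u=np.array([np.cos(a),np.sin(a)]); v=np.array([-u[1],u[0]])
g=cv2.medianBlur(cv2.cvtColor(im,cv2.COLOR_BGR2GRAY),3)
cs=cv2.HoughCircles(g,cv2.HOUGH_GRADIENT,1,20,param1=80,param2=12,minRadius=17,maxRadius=30)
for q in cs[0]:
    if 255<q[0]<385 and q[1]<150:
        P=toz(c,q[:2],.068)[0,:2]; print(q,g[int(q[1]),int(q[0])],P.round(4),"along",((P-p)@u).round(4),"lat",((P-p)@v).round(4))
E
python3 loc.py w11; sed 's/im,c=snap("wrist",sys.argv\[1\])/im,c=load("w8")/; s/s=st(); p=.*\[:2\];/s=st(); p=np.array([.5172,-.1649]);/; s/a=np.arctan2(.*$/a=np.radians(25.52)/' loc.py > l8.py; echo ref; python3 l8.py w8
```

```text
[0.5124 0.052  0.1025] -64.49 [ 0.  -0.7 -1.1] [-0.02  0.    0.01] 0.209 111.34684681892395 [-1.01  0.66  1.09  2.09 -0.78  0.88 -0.58]
[320.5  80.5  23.9] 42 [0.6015 0.0955] along 0.0988 lat 0.001
[314.5 116.5  26. ] 78 [0.5863 0.0914] along 0.0833 lat 0.0038
[275.5  80.5  22.5] 143 [0.5927 0.114 ] along 0.0988 lat 0.0215
ref
[314.5  86.5  25. ] 46 [ 0.6026 -0.1201] along 0.0963 lat 0.0037
[329.5 116.5  27.1] 62 [ 0.5938 -0.132 ] along 0.0833 lat -0.0034
[303.5 128.5  29.4] 83 [ 0.5836 -0.1232] along 0.0779 lat 0.009
[350.5 122.5  19.4] 79 [ 0.5957 -0.1422] along 0.0806 lat -0.0133
[274.5  88.5  21.7] 157 [ 0.5938 -0.1038] along 0.0955 lat 0.0221
```

Run:
```python
from h import *
g=[cv2.cvtColor(load(f)[0],cv2.COLOR_BGR2GRAY).astype(int) for f in("w7","w8","w11")]
for a in g:
    for r in(40,110): 
        d=np.abs(np.diff(a[r])); print(r,[int(i) for i in np.where(d>22)[0] if 190<i<450])
    print("back",[int(i) for i in np.where(np.abs(np.diff(a[140:215,345]))>15)[0]+140], [int(i) for i in np.where(np.abs(np.diff(a[190:215,250]))>12)[0]+190])
im,c=load("w11"); hsv=cv2.cvtColor(im,cv2.COLOR_BGR2HSV); m=((hsv[...,2]<62)&(hsv[...,1]<60)).astype(np.uint8); m[:45]=0;m[118:]=0;m[:,:280]=0;m[:,360:]=0
m=cv2.morphologyEx(m,cv2.MORPH_OPEN,cv2.getStructuringElement(2,(21,21))); k=max(cv2.findContours(m,0,1)[0],key=cv2.contourArea); q=cv2.minEnclosingCircle(k);print(q,toz(c,q[0],.068))
```

```text
40 [243, 244, 256, 260, 261, 264, 266, 267, 283, 298, 299, 387, 388, 394, 395, 396, 436]
110 [248, 255, 256, 384, 390, 391, 392, 430]
back [153, 154] [202, 203]
40 [203, 243, 244, 254, 343, 351, 355, 365, 368, 375, 396, 436]
110 [209, 247, 248, 268, 269, 276, 293, 295, 302, 303, 327, 338, 359, 376, 392, 430, 438]
back [153, 154] [202, 203]
40 [203, 243, 244, 251, 252, 273, 295, 302, 339, 344, 346, 396, 436]
110 [247, 248, 274, 302, 303, 332, 341, 362, 363, 384, 391, 430, 433]
back [153, 154] [202, 203]
((319.0, 81.0), 25.020092010498047) [[0.60104463 0.09604462 0.068     ]]
```

Emit:
{"name": "drive_tool", "arguments": {"linear": [[0, 0.0075, 0], [0, 0.0075, -0.1], [0, 0.0075, -0.15], [0, 0.0075, -0.2], [0, 0.0075, -0.25], [0, 0.0075, -0.25]], "yaw": [0, 0, 0, 0, 0, 0], "grip": [0.1, 0.1, 0.1, 0.1, 0.1, 0.1]}}

```text
time_s: 53.35
eef_pos: [0.512, 0.0533, 0.0518]
tool_rot: [0.0, 0.975, 0.221, -0.001]
contact_force: [-0.6, -0.9, -2.0]
width: 0.21
gripper_force: 111.4
```

```bash
python3 pt.py; python3 loc.py w12
```

```text
[0.512  0.0533 0.0518] -64.49 [-0.6 -0.9 -2. ] [0.03 0.02 0.02] 0.21 111.44636750221252 [-0.94  0.72  0.98  2.12 -0.88  0.79 -0.52]
[362.5 111.5  29.3] 146 [0.5936 0.0777] along 0.0839 lat -0.0129
[318.5 121.5  27.2] 200 [0.5844 0.0896] along 0.0807 lat 0.0017
[342.5 112.5  18.3] 77 [0.5904 0.0836] along 0.0836 lat -0.0063
[283.5 101.5  22.7] 199 [0.5851 0.1027] along 0.087 lat 0.0132
[325.5  72.5  27.2] 77 [0.5989 0.094 ] along 0.0957 lat -0.0006
```

Emit:
{"name": "drive_tool", "arguments": {"linear": [[0.005, 0, 0], [0.005, 0, -0.02], [0.005, 0, -0.05], [0.005, 0, -0.08], [0.005, 0, -0.12], [0.005, 0, -0.12]], "yaw": [0, 0, 0, 0, 0, 0], "grip": [0.1, 0.1, 0.1, 0.1, 0.1, 0.1]}}

```text
time_s: 54.15
eef_pos: [0.513, 0.0533, 0.0276]
tool_rot: [0.0, 0.975, 0.221, -0.001]
contact_force: [-0.4, -1.1, -1.8]
width: 0.211
gripper_force: 111.4
```

```bash
python3 pt.py
python3 - <<'E'
from h import *
s=st(); p=np.array(s["eef_pos"])[:2]
n=np.array([.6015,.0955]); r=p-n
for d in(7,14,21,28,35,42,47,43):
    a=-np.radians(d); Rm=np.array([[np.cos(a),-np.sin(a)],[np.sin(a),np.cos(a)]]); print(d,((Rm@r-r)/.2).round(4),round(-d/90,4))
E
```

```text
[0.513  0.0533 0.0276] -64.49 [-0.4 -1.1 -1.8] [ 0.06  0.03 -0.08] 0.211 111.39987587928772 [-0.91  0.75  0.93  2.12 -0.93  0.75 -0.48]
7 [-0.0224  0.0555] -0.0778
14 [-0.0379  0.1133] -0.1556
21 [-0.0462  0.1726] -0.2333
28 [-0.0473  0.2325] -0.3111
35 [-0.041  0.292] -0.3889
42 [-0.0275  0.3503] -0.4667
47 [-0.0136  0.3908] -0.5222
43 [-0.025   0.3585] -0.4778
```

Emit:
{"name": "drive_tool", "arguments": {"linear": [[-0.0224, 0.0555, 0], [-0.0379, 0.1133, 0], [-0.0462, 0.1726, 0], [-0.0473, 0.2325, 0], [-0.041, 0.292, 0], [-0.0275, 0.3503, 0], [-0.0136, 0.3908, 0], [-0.0136, 0.3908, 0], [-0.0136, 0.3908, 0], [-0.0136, 0.3908, 0]], "yaw": [-0.0778, -0.1556, -0.2333, -0.3111, -0.3889, -0.4667, -0.5222, -0.5222, -0.5222, -0.5222], "grip": [0.1, 0.1, 0.1, 0.1, 0.1, 0.1, 0.1, 0.1, 0.1, 0.1]}}

```text
time_s: 55.4
eef_pos: [0.5115, 0.1299, 0.0286]
tool_rot: [0.001, 0.982, -0.187, 0.001]
contact_force: [2.6, -4.8, -3.8]
width: 0.209
gripper_force: 111.3
```

```bash
python3 pt.py
```

```text
[0.5115 0.1299 0.0286] -111.58 [ 2.6 -4.8 -3.8] [-0.87 -0.47 -0.24] 0.209 111.30014419555664 [-1.14  0.9   1.11  2.1  -1.09  0.9  -1.32]
```

Emit:
{"name": "drive_tool", "arguments": {"linear": [[-0.0115, -0.0323, 0], [-0.0115, -0.0323, 0], [-0.0115, -0.0323, 0.1], [-0.0115, -0.0323, 0.3], [-0.0115, -0.0323, 0.6], [-0.0115, -0.0323, 0.9], [-0.0115, -0.0323, 0.9], [-0.0115, -0.0323, 0.9]], "yaw": [0.0444, 0.0444, 0.0444, 0.0444, 0.0444, 0.0444, 0.0444, 0.0444], "grip": [0.1, 0.1, 0.1, 0.1, 0.1, 0.1, 0.1, 0.1]}}

```text
time_s: 56.4
eef_pos: [0.5078, 0.126, 0.2076]
tool_rot: [-0.0, 0.988, -0.152, -0.001]
contact_force: [0.5, 1.0, -2.0]
width: 0.21
gripper_force: 111.5
```

```bash
python3 pt.py; python3 nut.py w13
python3 - <<'E'
from h import *
def pol(fn,n):
    im,c=load(fn); hsv=cv2.cvtColor(im,cv2.COLOR_BGR2HSV)
    for z,rr in((.061,(.015,.019)),(.017,(.027,.033))):
        t=np.radians(np.arange(150,300,1)); V=[]
        for r in np.linspace(*rr,5):
            q=proj(c,np.c_[n[0]+r*np.cos(t),n[1]+r*np.sin(t),np.full(len(t),z)])
            V.append(cv2.remap(im,np.float32(q[:,:1]),np.float32(q[:,1:]),1)[:,0].max(1))
        v=np.mean(V,0); print(fn,z,[int(x) for x in v[::3]])
pol("w10",(.6037,-.1205)); pol("w13",(.6016,.0955)); pol("w5",(.6016,.0955))
E
```

```text
[0.5078 0.126  0.2076] -107.46 [ 0.5  1.  -2. ] [ 0.03  0.05 -0.01] 0.21 111.48579597473145 [-1.32  0.69  1.42  1.99 -0.76  1.16 -1.45]
[0.50740386 0.12576687 0.20696858] -107.47226851398682 [-1.32  0.69  1.42  1.99 -0.76  1.16 -1.45] 56.45
w10 0.061 [176, 182, 196, 201, 201, 194, 191, 197, 196, 162, 96, 86, 84, 92, 134, 155, 132, 125, 127, 114, 95, 83, 84, 84, 83, 83, 84, 84, 84, 84, 83, 84, 84, 83, 84, 84, 85, 84, 84, 85, 84, 85, 88, 144, 187, 189, 186, 187, 182, 176]
w10 0.017 [145, 145, 145, 144, 145, 145, 145, 146, 146, 146, 118, 86, 84, 88, 124, 140, 147, 146, 144, 142, 139, 142, 139, 138, 139, 137, 137, 132, 99, 76, 78, 78, 78, 79, 77, 78, 78, 76, 77, 77, 77, 74, 74, 75, 80, 90, 102, 105, 94, 88]
w13 0.061 [178, 186, 201, 212, 216, 214, 205, 209, 205, 184, 106, 89, 89, 88, 85, 103, 115, 116, 92, 87, 87, 87, 88, 88, 88, 88, 86, 88, 89, 88, 88, 88, 88, 89, 88, 89, 88, 99, 126, 149, 175, 186, 186, 190, 193, 199, 198, 197, 184, 170]
w13 0.017 [151, 150, 149, 148, 149, 148, 146, 147, 148, 148, 125, 90, 88, 87, 106, 145, 150, 151, 151, 150, 147, 149, 149, 141, 143, 119, 86, 80, 81, 80, 80, 78, 78, 80, 82, 81, 80, 80, 81, 81, 80, 80, 79, 85, 91, 99, 106, 99, 98, 86]
w5 0.061 [204, 201, 193, 185, 173, 163, 157, 152, 150, 151, 154, 156, 154, 160, 160, 171, 177, 175, 180, 199, 205, 187, 113, 80, 79, 80, 84, 105, 133, 148, 153, 160, 168, 178, 190, 197, 199, 197, 186, 181, 183, 184, 185, 169, 163, 155, 148, 145, 145, 143]
w5 0.017 [138, 137, 136, 134, 135, 134, 134, 133, 133, 132, 132, 132, 132, 132, 131, 131, 130, 132, 132, 133, 125, 130, 106, 80, 78, 70, 91, 103, 116, 105, 102, 86, 87, 88, 77, 78, 75, 66, 66, 68, 69, 69, 67, 68, 69, 69, 69, 70, 70, 69]
```

Emit:
{"name": "drive_tool", "arguments": {"linear": [[-0.1, 0.2, 0.1], [-0.2, 0.35, 0.1], [-0.3, 0.5, 0.1], [-0.4, 0.6, 0.1], [-0.5, 0.7, 0.1], [-0.6, 0.8, 0.1], [-0.6, 0.8, 0.1], [-0.6, 0.8, 0.1], [-0.6, 0.8, 0.1], [-0.6, 0.8, 0.1]], "yaw": [0.1, 0.2, 0.3, 0.4, 0.5, 0.6, 0.7, 0.8, 0.9, 0.9], "grip": [0.1, 0.1, 0.1, 0.1, 0.1, 0.1, 0.1, 0.1, 0.1, 0.1]}}

```text
time_s: 57.7
eef_pos: [0.3874, 0.2849, 0.2273]
tool_rot: [-0.0, 0.851, 0.526, -0.001]
contact_force: [-0.6, 0.4, -2.3]
width: 0.206
gripper_force: 111.4
```

```bash
python3 pt.py; python3 box.py|head -1
python3 - <<'E'
from h import *
im,c=snap("top","top14")
# tray outline from initial top view
t,c=load("top0"); hsv=cv2.cvtColor(t,cv2.COLOR_BGR2HSV); g=cv2.cvtColor(t,cv2.COLOR_BGR2GRAY)
m=((g<100)).astype(np.uint8)*255; m[:250]=0;m[322:]=0;m[:,:100]=0;m[:,205:]=0
m=cv2.morphologyEx(m,cv2.MORPH_OPEN,np.ones((3,3)))
k=max(cv2.findContours(m,0,1)[0],key=cv2.contourArea); r=cv2.minAreaRect(k); P=toz(c,cv2.boxPoints(r),.02); print(r,P[:,:2].round(3).tolist(),P.mean(0))
E
```

```text
[0.3874 0.2849 0.2273] -26.56 [-0.6  0.4 -2.3] [0.05 0.04 0.03] 0.206 111.40650629997253 [-1.78  0.35  1.26  2.06 -0.4   1.01 -0.77]
box c [ 0.3932 -0.3607  0.05  ] sides [0.229, 0.167] ang 87.95458984375 [[0.47, -0.242], [0.484, -0.471], [0.317, -0.479], [0.303, -0.251]]
((152.0, 285.5), (103.99998474121094, 70.99998474121094), -0.0) [[0.285, 0.524], [0.514, 0.534], [0.522, 0.197], [0.292, 0.189]] [0.40318594 0.36118547 0.02      ]
```

Emit:
{"name": "drive_tool", "arguments": {"linear": [[-0.172, 0.226, 0], [-0.172, 0.226, 0], [-0.172, 0.226, 0], [-0.172, 0.226, 0], [-0.172, 0.226, 0], [-0.172, 0.226, 0]], "yaw": [0.1, 0.2, 0.295, 0.295, 0.295, 0.295], "grip": [0.1, 0.1, 0.1, 0.1, 0.1, 0.1]}}

```text
time_s: 58.55
eef_pos: [0.354, 0.3301, 0.2281]
tool_rot: [0.0, 0.708, 0.707, -0.0]
contact_force: [0.4, -0.2, -2.4]
width: 0.209
gripper_force: 111.4
```

```bash
python3 pt.py; python3 -c "
from h import *
snap('wrist','w15')"
```

```text
[0.354  0.3301 0.2281] -0.07 [ 0.4 -0.2 -2.4] [ 0.02 -0.01  0.01] 0.209 111.4108943939209 [-1.82  0.29  1.14  2.05 -0.32  0.99 -0.52]
```

View pics/w15.png

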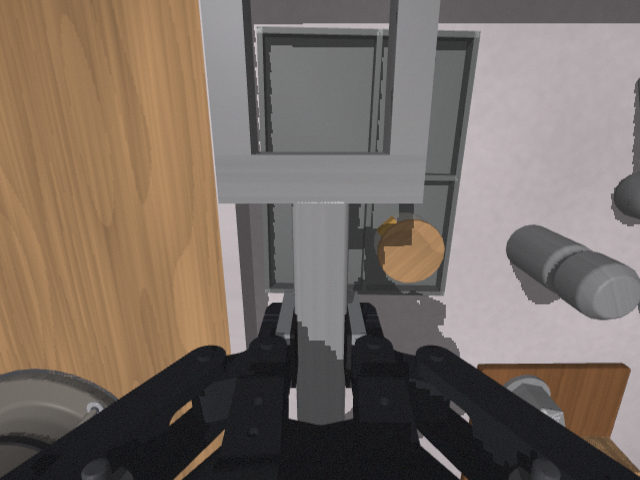

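Run:
```python
from h import *
im,c=load("w15")
P=toz(c,[(257,27),(479,33),(443,294),(268,293),(379,33),(361,292)],.02); print(P.round(4).tolist()); print("tray c",P[:4].mean(0),"cell mid", (P[[0,3,4,5]]).mean(0))
g=cv2.cvtColor(im,cv2.COLOR_BGR2GRAY).astype(int); print([int(i) for i in np.where(np.abs(np.diff(g[272]))>12)[0] if 230<i<460],[int(i) for i in np.where(np.abs(np.diff(g[100]))>12)[0] if 230<i<480])
```

```text
[[0.3, 0.4911, 0.02], [0.4929, 0.4863, 0.02], [0.4878, 0.2353, 0.02], [0.2977, 0.2367, 0.02], [0.4059, 0.4864, 0.02], [0.3986, 0.2378, 0.02]]
tray c [0.39460455 0.3623545  0.02      ] cell mid [0.35055229 0.36300055 0.02      ]
[239, 240, 268, 273, 274, 293, 346, 347, 360, 362, 364, 384, 385, 433, 436, 441, 442, 446, 447] [247, 255, 256, 257, 258, 263, 264, 270, 370, 372, 378, 379, 384, 390, 391, 392, 431, 458, 459, 465, 470, 471]
```

Emit:
{"name": "drive_tool", "arguments": {"linear": [[-0.015, 0.052, 0], [-0.015, 0.052, -0.2], [-0.015, 0.052, -0.45], [-0.015, 0.052, -0.7], [-0.015, 0.052, -0.9], [-0.015, 0.052, -0.9], [-0.015, 0.052, -0.9]], "yaw": [-0.01, -0.01, -0.01, -0.01, -0.01, -0.01, -0.01], "grip": [0.1, 0.1, 0.1, 0.1, 0.1, 0.1, 0.1]}}

```text
time_s: 59.48
eef_pos: [0.3518, 0.3415, 0.0494]
tool_rot: [0.0, 0.712, 0.702, 0.001]
contact_force: [0.1, -0.6, -1.9]
width: 0.213
gripper_force: 111.2
```

Emit:
{"name": "drive_tool", "arguments": {"linear": [[0, 0, -0.05], [0, 0, -0.1], [0, 0, -0.15], [0, 0, -0.18], [0, 0, -0.19], [0, 0, -0.2], [0, 0, -0.2]], "yaw": [0, 0, 0, 0, 0, 0, 0], "grip": [0.1, 0.1, 0.1, 0.1, 0.1, 0.1, 0.1]}}

```text
time_s: 60.35
eef_pos: [0.351, 0.3407, 0.0083]
tool_rot: [0.0, 0.712, 0.702, 0.0]
contact_force: [0.2, -0.0, -2.5]
width: 0.214
gripper_force: 111.3
```

```bash
python3 pt.py
```

```text
[0.351  0.3407 0.0083] -0.84 [ 0.2 -0.  -2.5] [-0.01  0.07  0.05] 0.214 111.30525827407837 [-1.43  0.65  0.69  2.18 -0.78  0.58 -0.18]
```

Emit:
{"name": "drive_tool", "arguments": {"linear": [[0, 0, -0.013], [0, 0, -0.013], [0, 0, -0.013], [0, 0, -0.013], [0, 0, -0.013], [0, 0, -0.013], [0, 0, 0.2], [0, 0, 0.5], [0, 0, 0.9], [0, 0, 0.9], [0, 0, 0.9]], "yaw": [0, 0, 0, 0, 0, 0, 0, 0, 0, 0, 0], "grip": [0.1, 0.1, 0.4, 0.5, 0.5, 0.5, 0.5, 0.5, 0.5, 0.5, 0.5]}}

```text
time_s: 61.72
eef_pos: [0.3509, 0.3414, 0.1889]
tool_rot: [-0.001, 0.712, 0.702, 0.001]
contact_force: [-1.1, 0.1, -0.3]
width: 0.499
gripper_force: 0.0
```

```bash
python3 pt.py; python3 box.py|head -1
python3 - <<'E'
from h import *
im,c=snap("wrist","w16"); g=cv2.cvtColor(im,cv2.COLOR_BGR2GRAY)
# expected wrench on floor: bright mask at z=.018 inside cell
m=(g>115).astype(np.uint8)*255; poly=proj(c,[[.304,.238,.02],[.304,.486,.02],[.402,.486,.02],[.396,.238,.02]]).astype(np.int32)
k=np.zeros_like(m); cv2.fillConvexPoly(k,poly,255); k=cv2.erode(k,np.ones((9,9))); m&=k
cs=cv2.findContours(m,0,1)[0]; q=max(cs,key=cv2.contourArea); 
P=toz(c,q[:,0],.018)[:,:2]; print("bright",cv2.contourArea(q),P.min(0),P.max(0)); r=cv2.minAreaRect(np.float32(P*1000)); print(r)
E
```

```text
[0.3509 0.3414 0.1889] -0.78 [-1.1  0.1 -0.3] [ 0.07  0.01 -0.01] 0.499 0.0 [-1.76  0.37  1.08  2.08 -0.42  0.92 -0.47]
box c [ 0.3932 -0.3608  0.05  ] sides [0.229, 0.167] ang 87.95458984375 [[0.47, -0.242], [0.484, -0.471], [0.317, -0.479], [0.303, -0.251]]
bright 13848.0 [0.30768743 0.26543607] [0.39447807 0.47740804]
((348.5302734375, 371.0010681152344), (210.98342895507812, 85.453369140625), 87.8938217163086)
```

Run:
```python
from h import *
im,c=load("w16"); g=cv2.cvtColor(im,cv2.COLOR_BGR2GRAY)
for y in(.45,.43,.405,.38):
    xs=np.arange(.304,.4,.003); q=proj(c,np.c_[xs,np.full(len(xs),y),np.full(len(xs),.018)]); print(y,cv2.remap(g,np.float32(q[:,:1]),np.float32(q[:,1:]),1).ravel().tolist())
for x in(.322,.351,.381):
    ys=np.arange(.37,.49,.004); q=proj(c,np.c_[np.full(len(ys),x),ys,np.full(len(ys),.018)]); print("x",x,cv2.remap(g,np.float32(q[:,:1]),np.float32(q[:,1:]),1).ravel().tolist())
```

```text
0.45 [48, 63, 123, 123, 123, 148, 152, 151, 149, 60, 100, 122, 122, 121, 121, 120, 120, 119, 119, 118, 120, 117, 117, 119, 140, 145, 147, 145, 69, 115, 115, 114, 113]
0.43 [46, 60, 121, 121, 122, 147, 148, 147, 148, 58, 104, 122, 122, 121, 119, 121, 121, 119, 121, 120, 119, 118, 119, 118, 145, 144, 145, 143, 60, 115, 115, 115, 106]
0.405 [49, 62, 120, 119, 120, 139, 139, 140, 141, 140, 139, 140, 139, 141, 141, 139, 139, 141, 141, 140, 141, 141, 141, 141, 142, 143, 143, 143, 85, 116, 115, 114, 89]
0.38 [57, 64, 118, 118, 118, 117, 118, 119, 118, 118, 118, 117, 117, 134, 143, 144, 144, 141, 140, 113, 60, 118, 118, 118, 118, 117, 118, 116, 116, 116, 115, 114, 74]
x 0.322 [117, 118, 118, 117, 118, 119, 72, 143, 145, 140, 139, 147, 147, 147, 148, 148, 148, 148, 149, 149, 152, 150, 151, 151, 123, 123, 122, 82, 63, 53]
x 0.351 [144, 144, 143, 144, 143, 144, 144, 143, 143, 141, 140, 121, 119, 120, 121, 120, 121, 119, 121, 119, 120, 118, 119, 121, 120, 120, 120, 60, 60, 81]
x 0.381 [116, 117, 118, 117, 117, 118, 64, 144, 143, 146, 140, 147, 145, 145, 145, 145, 143, 144, 145, 147, 145, 146, 147, 132, 114, 117, 118, 61, 58, 101]
```

```bash
python3 -c "
from workcell import bot
print(bot.sign_off())"
```

```text
the job is handed in; nothing more can be done
None
```

I handed the job in at about 62 s; the sign-off call gave no verdict. All four plates are in the box, and both nuts went to the single mark by hand and then with the wrench to about 2.16 rad as measured from the camera (2.05 needed). The wrench lies flat in the tray's long cell after a drop of roughly 1 cm.

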